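# Park the film carriage and switch on the guarded lamp supply

### The arm

A 6-joint arm with a two-finger parallel gripper is mounted at the origin on the work surface. World frame = base frame: x ahead of the robot, y to its left, z up, the work surface at z = 0. Lengths are in mm, angles in rad, forces in N, time in s.
With the tool pointing down it reaches from about 350 to 850 mm from the base axis. Payload 8.1 kg.
Tool frame: the origin (TCP) lies midway between the tips of the shut fingers; the grasp point (between the pads) lies 19 mm behind it; x points along the fingers, y is the direction in which the jaws open and shut, and the axes are right-handed (so a half turn about x gives the same grasp; the last joint's range is limited). The gripper opens to 85 mm and grips with 20 to 120 N. Pads are 22 mm wide; open, the fingers measure 114 mm over their backs; the gripper's body (76 mm by 85 mm) begins 54 mm behind the grasp point. The pads swing forward as they close: fully open they stand 13 mm farther back than shut.
Start: joints at [1.209, 0.13, 1.488, -0, 1.523, -0.085], TCP at [163.945, 577.172, 231.292] pointing down, gripper open.
Joint ranges: [-2.96, 2.96], [-0.89, 2.26], [0.02, 2.5], [-1.34, 4.48], [0, 2.73], [-2.66, 2.66]. Speed limits (rad/s): [2.39, 2.39, 2.79, 3.14, 3.14, 3.14].

### API

Orientations are given as a unit quaternion [x, y, z, w].
In Python, from rig import bot, imaging, job gives the robot as it stands. The module is installed in compiled form; this text tells all that it offers.
- The arm moves only by the tool carry_out, never from a script. Its argument "moves" is a list of rows, each an object with "delta_pos": the shift along the tool's x, y, z in m, a list of three; "roll": the turn about the tool's x in degrees; "gripper": the closure, from 0 (fully open) to 1 (shut). A call has 1 to 10 rows; each row is the pose to reach, as a shift and turn from the pose commanded when the call began, along the tool's axes at that moment; what a row does not reach only later rows make up. A row lasts 1/8 s, in which the tool goes at most 62.5 mm and 10.7 degrees, less where a joint would pass 70% of its speed; a pose out of reach is approached as far as the arm can. A call with a gripper value outside its range is refused whole. The fingers move at their own pace and stop on an object; "grip_force" is the grip in N (left out, the last holds). Time passes only in rows, so rows that repeat a pose let the fingers close. It gives the time, the measured TCP pose, the force and the opening at its end, in the units of the state.
- bot.observe(): the state, without advancing time (a new reading comes with each control period).
- imaging.camera(name): name is "scene" or "top" or "wrist"; returns (picture, depth): 400x640x3 uint8, red, green, blue; 400x640 float32, mm along the optical axis (not along the pixel's ray), 0 where there is no reading.
- imaging.camera_model(name): a dict with "intrinsics" (3x3 intrinsics, pixels), "camera_from_world" (4x4, takes a point from world to camera coordinates); the wrist camera has in their place "hand_eye" (4x4, takes a point from camera to tool coordinates, whose origin is the TCP and whose axes are the tool frame's). Camera axes: x right, y up, looking along -z (the intrinsics and any distortion apply to the point x, -y, -z); pixel columns grow to the right and rows downward; lengths in mm; the calibration is good to about 2 mm. A picture is of the moment at which its call begins: read the wrist's pose just before it. camera_model takes no time and is no camera call.
- job.hand_in(): hands the job in, once; it reports no verdict.
The state is a dict: "t": time; "q": joint angles; "joint_velocities": joint speeds; "joint_efforts": joint torques, N m; "position": TCP position; "tool_rot": TCP orientation; "force": force on the tool from outside, world axes, zero at the start; "torque": the same for the moment, N m; "finger_gap": finger opening in mm.
Only numpy, scipy, OpenCV 4.12 (cv2) and the standard library are available. Lean on these libraries where they do the work, as an engineer would, in place of code of your own. Each camera call takes 0.05 s, during which the arm holds its last target.

### The job

Slide the film carriage along its rails all the way to the end with the taller stop, so that it is clear of the lamp window. Then lift the sprung guard on the lamp supply box, push the toggle beneath it fully over, away from the lip side towards the guard's hinge, and let the guard drop shut again. Leave the lens turret, the reel flanges and the brush holder undisturbed.

Things in the scene. Friction and masses are not known exactly. Their poses are not given: they have to be found in the camera images.
- rail_base: Fixed aluminium base plate, 120 (x) x 234 (y) x 12 mm, with two steel rails along its y, ending in a low stop (48 mm above the table) at -y and a taller stop (67 mm) at +y. Origin: centre of its underside, on the table. A round lamp window lies in the plate near the low stop.
- carriage (a joint): Travel of the film carriage along +y of rail_base, m: 0 at the low stop, 0.11 at the taller stop, which is the parked place. It slides stiffly (about 2 N) and stays where it is left.
- carriage_grip (a point): Point on the axis of the carriage's upright round black handle, 24 mm in diameter, which stands on the middle of the 105 x 90 mm carriage, from 43 mm to 98 mm above the table; this point is 78 mm above the table.
- switch_box: Fixed grey lamp supply box with its front facing its own -x. In its own frame it covers x -36 to +80 mm, y -65 to +65 mm, and its flat top is 70 mm above the table. Origin: on the table, right below the toggle's pivot.
- guard (a joint): Opening angle of the guard, rad: 0 shut, hard stop at 1.08. A steel sheet hood over the toggle, 76 mm wide (inside 70), 73 mm high, open only below; its front wall when shut is at x = -37 mm of switch_box. Spring and weight shut it (1.5 to 2.5 N at the lip): it stays up only while held, for instance resting on fingers that reach in below it.
- guard_lip (a point): Middle of the front edge, underside, of the guard's lip: a flat tab 36 mm wide and 4 mm thick that sticks out 21 mm from the foot of the front wall, past the box's front face, with free space beneath. When shut it is at x = -58 mm, y = 0 of switch_box, 71 mm above the table; 96 mm from the hinge. It moves with the guard.
- guard_hinge (a point): Middle of the guard's hinge line, which runs along y of switch_box at its x = +38 mm, 71 mm above the table; the lip side swings up. Fixed to the box.
- toggle (a joint): Angle of the toggle, rad: 0 as it starts, leaning 0.35 rad from upright towards -x of switch_box (the lip side); 0.7 fully over, leaning 0.35 rad towards +x (the hinge side). It does not snap over: it stays where it is left. About 0.7 N at 40 mm from the pivot moves it.
- toggle_tip (a point): Point near the tip of the toggle, a round steel bar 12 mm thick with a 16 mm ball end, on its axis 56 mm from the pivot (64 mm from pivot to very end). The pivot is at x = 0, y = 0 of switch_box, 70 mm above the table. Hidden below the guard when that is shut.
- lens_turret: Bystander: black turret, 72 mm in diameter, 44 mm high, loose. Origin: centre of its underside.
- flange_a: Bystander: amber reel flange lying flat, 116 mm in diameter, 14 mm high at the hub, loose. Origin: centre of its underside.
- flange_b: Bystander: like flange_a, on the other side of the cart.
- brush_holder: Bystander: pewter coloured motor brush holder, 70 x 34 x 36 mm, loose. Origin: centre of its underside.
Mind the look-alikes: they are no part of the job. Leave any blue or yellow look-alike of the switch_box alone.

How it is judged:
By the outcome, as a careful person would: the job done as asked, in the order asked, and still so for the second after the job is handed in, with the robot touching nothing.
It also fails if it takes over 51 s, if anything falls off the work surface, if the arm or the gripper's body presses on something with over 40 N, if the wrist force passes 120 N, or if a joint passes its speed limit or range.

## Working session

There is one attempt and no reset: what is moved stays moved. The work goes in short steps, Python scripts to look and compute and a tool call to move; the robot and the scene stay as the last step left them, time stands still between calls to the robot, and variables do not carry over. Pictures are saved under pics/ and viewed, and the job is handed in when it is done.

Besides the shell and the picture viewer there is one more tool, called after "Request:" as name(argument=value, ...) on one line, values as JSON. carry_out: Moves the arm, as the interface text tells. Its arguments: {"type":"object","properties":{"moves":{"type":"array"},"grip_force":{"type":"number"}},"required":["moves"]}

```bash
mkdir -p pics
cat > h.py <<'E'
import numpy as np, cv2, json
from rig import bot, imaging, job
def snap(n,fn):
    s=bot.observe(); p,d=imaging.camera(n); cv2.imwrite(f'pics/{fn}.png',p[:,:,::-1]); np.savez(f'pics/{fn}.npz',p=p,d=d,pos=s['position'],rot=s['tool_rot']); return p,d
def world(n,u,v,z,wp=None):
    m=imaging.camera_model(n);K=np.array(m['intrinsics'])
    c=np.array([(u-K[0,2])/K[0,0]*z,-(v-K[1,2])/K[1,1]*z,-z,1])
    if 'hand_eye' in m:
        from scipy.spatial.transform import Rotation as R
        T=np.eye(4);T[:3,:3]=R.from_quat(wp[1]).as_matrix();T[:3,3]=wp[0]
        return (T@np.array(m['hand_eye'])@c)[:3]
    return (np.linalg.inv(np.array(m['camera_from_world']))@c)[:3]
E
python3 - <<'E'
from h import *
s=bot.observe();print(s)
for n in('scene','top','wrist'):
    snap(n,n+'0');print(n,imaging.camera_model(n))
E
```

```text
{'t': 0.0, 'q': array([ 1.20863252e+00,  1.31166862e-01,  1.48929976e+00, -2.05492529e-05,
        1.52300198e+00, -8.54025617e-02]), 'joint_velocities': array([ 6.74320866e-04,  6.19473761e-04,  3.62805661e-04, -7.40015492e-05,
        8.22063028e-04, -8.27123510e-04]), 'joint_efforts': array([-2.71049117e-03, -5.69351470e+01, -5.00574195e+01, -1.54525992e-04,
        1.36931345e-02, -9.42724751e-05]), 'position': array([163.73289676, 576.64495528, 230.2297896 ]), 'tool_rot': array([ 0.09688917,  0.70048717, -0.09818581,  0.70020694]), 'force': array([-0.37857985, -0.41338325,  0.26817886]), 'torque': array([-0.01202129,  0.02105794, -0.04189981]), 'finger_gap': 85.50086346782936}
scene {'intrinsics': array([[369.53099985,   0.        , 322.82311436],
       [  0.        , 369.53099985, 205.24158746],
       [  0.        ,   0.        ,   1.        ]]), 'camera_from_world': array([[ 8.33672359e-01,  5.52254372e-01, -2.34666881e-03,
        -4.86913128e+02],
       [-4.77234028e-01,  7.22548475e-01,  5.00171354e-01,
         2.45124637e+02],
       [ 2.77917399e-01, -4.15859122e-01, 
[... 496 characters left out ...]
      [-1.14580178e-01, -8.57232208e-03,  9.93377017e-01,
        -1.48021517e+03],
       [ 0.00000000e+00,  0.00000000e+00,  0.00000000e+00,
         1.00000000e+00]])}
wrist {'intrinsics': array([[335.96091598,   0.        , 320.82038821],
       [  0.        , 335.96091598, 196.39107587],
       [  0.        ,   0.        ,   1.        ]]), 'hand_eye': array([[ 3.73527730e-04,  3.14077086e-01, -9.49397411e-01,
        -1.41121619e+02],
       [ 9.99999511e-01, -9.86325803e-04,  6.71428137e-05,
        -4.14658727e-01],
       [-9.15327145e-04, -9.49396973e-01, -3.14077301e-01,
        -8.14725168e+01],
       [ 0.00000000e+00,  0.00000000e+00,  0.00000000e+00,
         1.00000000e+00]])}
```

View pics/scene0.png

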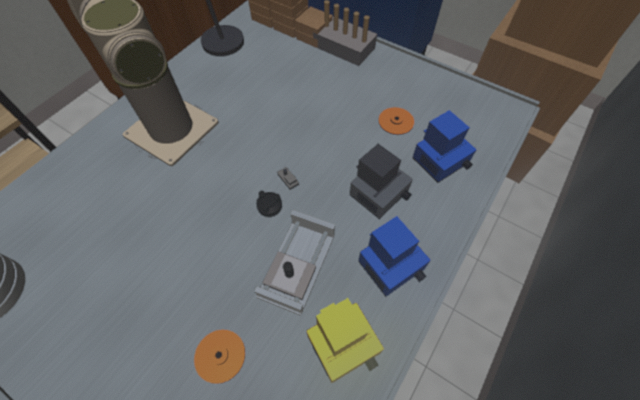

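View pics/top0.png

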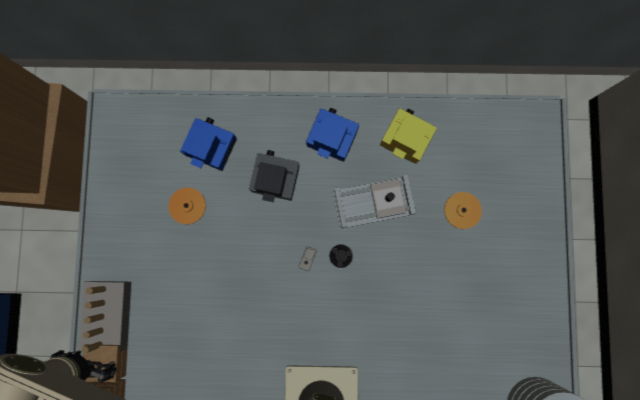

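View pics/wrist0.png

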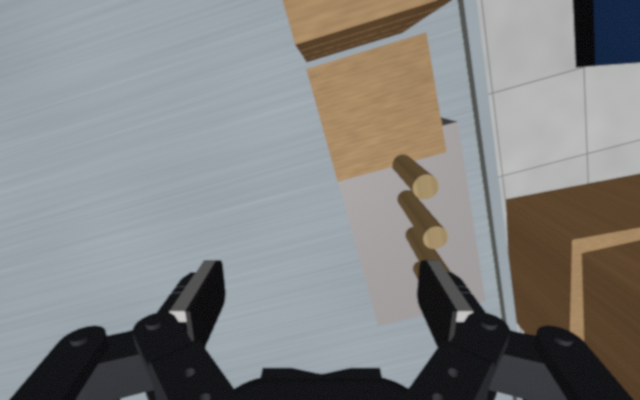

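Run:
```python
from h import *
p=cv2.imread('pics/top0.png')
a=cv2.resize(p[100:270,230:430],None,fx=4,fy=4,interpolation=cv2.INTER_CUBIC)[:600]
cv2.imwrite('pics/top0c.png',a)
p=cv2.imread('pics/scene0.png')
cv2.imwrite('pics/scene0c.png',cv2.resize(p[130:320,245:445],None,fx=3,fy=3,interpolation=cv2.INTER_CUBIC))
```

```text
(no output)
```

View pics/top0c.png

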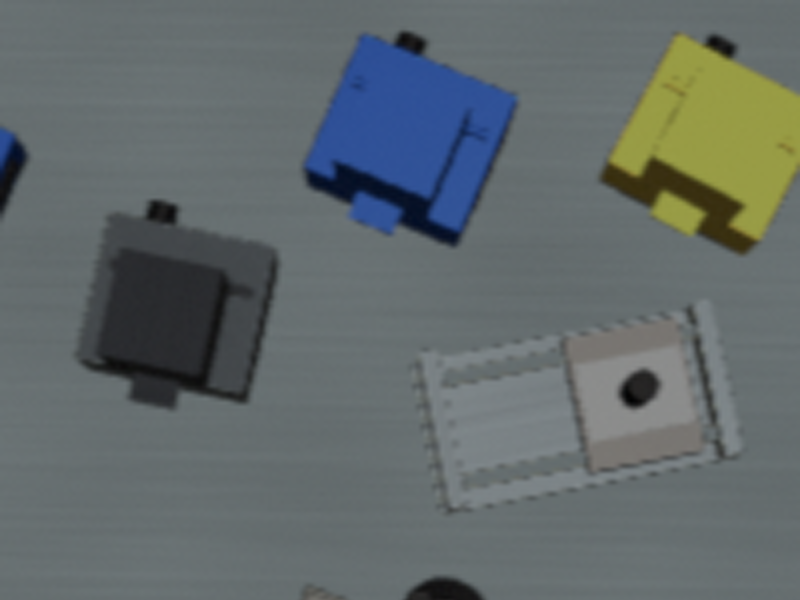

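View pics/scene0c.png

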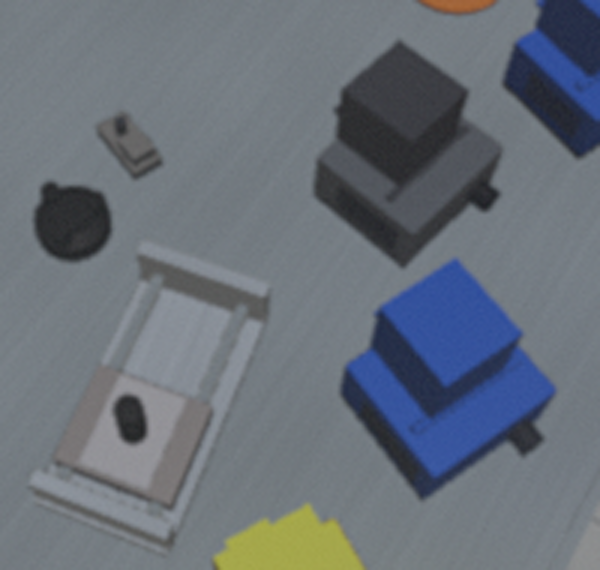

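Run:
```python
from h import *
for n in('top','scene'):
    D=np.load(f'pics/{n}0.npz');d=D['d'];m=imaging.camera_model(n);K=m['intrinsics']
    v,u=np.mgrid[:400,:640];z=d
    c=np.stack([(u-K[0,2])/K[0,0]*z,-(v-K[1,2])/K[1,1]*z,-z,np.ones_like(z)],-1)
    W=(c@np.linalg.inv(m['camera_from_world']).T)[...,:3]
    np.save(f'pics/W_{n}.npy',W)
    # grey box approx
    # table z check
    ok=(d>0)
    tab=ok&(abs(W[...,2])<15)&(W[...,0]>250)&(W[...,0]<850)&(abs(W[...,1])<500)
    print(n,'table z',np.median(W[...,2][tab]))
    def reg(name,cx,cy,r,zlo,zhi):
        k=ok&(np.hypot(W[...,0]-cx,W[...,1]-cy)<r)&(W[...,2]>zlo)&(W[...,2]<zhi)
        P=W[k]
        if len(P)<8: print(name,len(P));return
        rect=cv2.minAreaRect(P[:,:2].astype(np.float32))
        print(name,len(P),'med',np.median(P,0).round(1),'rect',np.round(rect[0],1),np.round(rect[1],1),round(rect[2],1))
    if n=='top':
        for (uu,vv) in((270,178),(268,197),(245,165),(390,198),(339,207),(411,195),(341,256),(307,258)): print((uu,vv),W[vv,uu].round(1))
    bx,by,_=W[178,270] if n=='top' else (bx,by,0)
    if n=='top': cx,cy,_=W[198,390]; ex,ey,_=W[200,370]
    reg('guardtop',bx,by,90,134,155)
    reg('boxtop',bx,by,140,62,80)
    reg('handle',cx,cy,40,88,108)
    reg('carr',cx,cy,80,35,50)
    reg('base',ex,ey,160,5,80)
    reg('tall',ex,ey,160,57,80)
```

```text
top table z -0.022381413981293008
(270, 178) [655.  157.4 141.3]
(268, 197) [609.1 169.6  68.5]
(245, 165) [719.4 253.9  -6.3]
(390, 198) [ 608.6 -191.7   96.4]
(339, 207) [583.4 -43.7  60.5]
(411, 195) [ 625.4 -262.7   43.9]
(341, 256) [437.4 -52.4  36.5]
(307, 258) [429.6  50.1  34.5]
guardtop 744 med [655.  160.4 143.5] rect [656.6 160.7] [77.7 80.2] 78.5
boxtop 859 med [686.6 136.5  70.3] rect [665.  158.5] [129.9 138.6] 78.5
handle 53 med [ 614.4 -191.3   97.9] rect [ 614.4 -191.5] [20.6 22.2] 45.8
carr 1095 med [ 612.  -196.    43.8] rect [ 615.1 -192.3] [108.3 144.7] 8.5
base 3248 med [ 605.1 -147.5   35.3] rect [ 611.9 -140.2] [313.8 300.7] 88.9
tall 272 med [606.8 -49.8  68.1] rect [ 642.7 -123. ] [186.7 253.1] 80.3
scene table z -0.6679106993391315
guardtop 811 med [656.7 153.8 142.7] rect [655.2 157. ] [79.6 80.5] 78.2
boxtop 995 med [700.6 120.5  68.9] rect [664.1 154.9] [133.1 138.1] 78.4
handle 87 med [ 615.5 -196.4   96.9] rect [ 614.9 -196. ] [21.2 23. ] 1.6
carr 1690 med [ 621.2 -207.    43.6] rect [ 613.  -192.8] [105.3 148.1] 12.0
base 4516 med [ 613.6 -157.7   39.1] rect [ 628.4 -149.6] [281.6 233.2] 12.5
tall 412 med [612.1 -55.2  66.3] rect [ 637.1 -127. ] [190.1 244.7] 82.2
```

Run:
```python
from h import *
D=np.load('pics/wrist0.npz');d=D['d'];m=imaging.camera_model('wrist');K=m['intrinsics']
v,u=np.mgrid[:400,:640];z=d
c=np.stack([(u-K[0,2])/K[0,0]*z,-(v-K[1,2])/K[1,1]*z,-z,np.ones_like(z)],-1)
T=(c@m['hand_eye'].T)[...,:3]
k=(d>0)&(T[...,0]<20)
P=T[k];print(len(P),P.min(0),P.max(0))
for x in range(-110,10,5):
    q=P[(P[:,0]>=x)&(P[:,0]<x+5)]
    if len(q):
        L=q[q[:,1]<0];R=q[q[:,1]>0]
        f=lambda a:(np.percentile(a[:,1],[0,50,100]).round(0),np.percentile(a[:,2],[0,50,100]).round(0)) if len(a) else None
        print(x,len(q),f(L),f(R))
from scipy.spatial.transform import Rotation as R
print(R.from_quat(D['rot']).as_matrix().round(3))
p=cv2.imread('pics/wrist0.png');cv2.imwrite('pics/wrist0c.png',cv2.resize(p[220:400,0:330],None,fx=2.4,fy=2.4,interpolation=cv2.INTER_CUBIC))
```

```text
37037 [-87.77630105 -75.12855312 -19.65407355] [-11.14105885  74.35784149  11.30236108]
-90 1057 (array([-34., -26., -17.]), array([-20., -18., -16.])) (array([16., 25., 34.]), array([-20., -18., -16.]))
-85 4833 (array([-73., -29.,  -0.]), array([-20., -17., -10.])) (array([ 0., 28., 73.]), array([-19., -17., -10.]))
-80 6983 (array([-74., -33.,  -0.]), array([-20., -13.,  -4.])) (array([ 0., 32., 73.]), array([-20., -13.,  -5.]))
-75 4117 (array([-74., -40.,  -0.]), array([-19., -13.,   1.])) (array([ 0., 40., 74.]), array([-19., -13.,  -4.]))
-70 5752 (array([-75., -62., -32.]), array([-18.,  -7.,   7.])) (array([31., 61., 74.]), array([-18.,  -7.,   7.]))
-65 5163 (array([-75., -55., -37.]), array([-16.,  -9.,  11.])) (array([36., 54., 74.]), array([-16.,  -9.,  11.]))
-60 2026 (array([-75., -54., -40.]), array([-16., -13.,  11.])) (array([40., 53., 74.]), array([-15., -13.,  -7.]))
-55 534 (array([-67., -49., -43.]), array([-15., -12.,  -2.])) (array([42., 48., 66.]), array([-15., -13.,  -1.]))
-50 1189 (array([-56., -44., -43.]), array([-13.,  -9.,   3.])) (array([42., 43., 53.
[... 210 characters left out ...]
 (array([42., 43., 56.]), array([-13.,  -8.,  10.]))
-35 928 (array([-57., -44., -43.]), array([-13.,  -8.,  11.])) (array([42., 42., 56.]), array([-13.,  -8.,  10.]))
-30 844 (array([-57., -44., -43.]), array([-13.,  -8.,  10.])) (array([42., 42., 56.]), array([-13.,  -8.,  10.]))
-25 727 (array([-57., -43., -43.]), array([-13.,  -8.,  11.])) (array([42., 42., 56.]), array([-13.,  -8.,  10.]))
-20 573 (array([-55., -43., -43.]), array([-13.,  -7.,  10.])) (array([42., 42., 54.]), array([-13.,  -7.,  10.]))
-15 187 (array([-44., -43., -43.]), array([-11.,  -1.,  11.])) (array([42., 42., 48.]), array([-11.,  -2.,  10.]))
[[-0.001  0.273  0.962]
 [-0.002  0.962 -0.273]
 [-1.    -0.002 -0.   ]]
```

View pics/wrist0c.png

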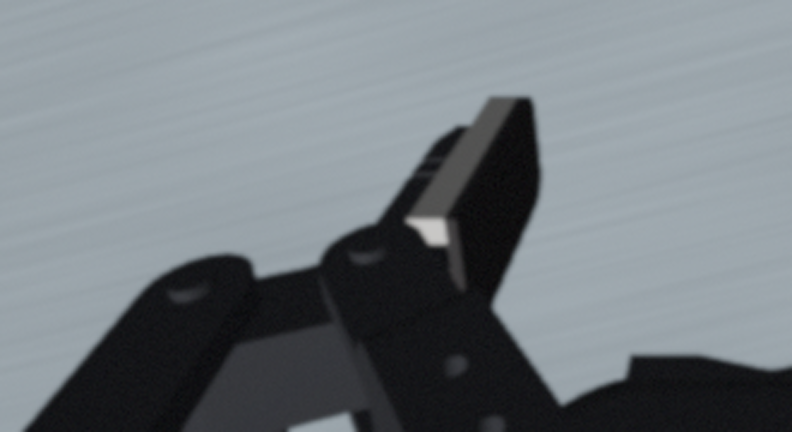

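Run:
```python
from h import *
for n in('top','scene'):
    W=np.load(f'pics/W_{n}.npy')
    def reg(name,x0,x1,y0,y1,zlo,zhi):
        k=(W[...,0]>x0)&(W[...,0]<x1)&(W[...,1]>y0)&(W[...,1]<y1)&(W[...,2]>zlo)&(W[...,2]<zhi)
        P=W[k]
        r=cv2.minAreaRect(P[:,:2].astype(np.float32));print(n,name,len(P),P[:,2].max().round(1),np.round(r[0],1),np.round(r[1],1),round(r[2],1))
    reg('base',520,690,-290,-15,4,75)
    reg('tall',520,690,-75,-15,58,75)
    reg('low',520,690,-290,-225,46,54)
    reg('carr',520,690,-245,-100,41,47)
```

```text
top base 3063 74.7 [ 604.5 -152. ] [272.9 169.3] 89.9
top tall 188 74.7 [583.7 -45.4] [120.1  14.1] 12.1
top low 146 54.0 [ 628.2 -247.9] [116.1  45.4] 0.4
top carr 604 47.0 [ 614.8 -174.6] [110.5 160.7] 11.6
scene base 4362 74.8 [ 624.7 -148.4] [161.5 236.8] 12.1
scene tall 266 70.3 [582.7 -50.1] [120.2  15.1] 12.2
scene low 239 51.6 [ 624.5 -244.2] [119.7  42.5] 11.6
scene carr 1083 47.0 [ 613.2 -175.2] [110.7 161.6] 11.6
```

Request:
carry_out(moves=[{"delta_pos": [0.0,-0.04,0.042],"roll": -4,"gripper": 0},{"delta_pos": [0.0,-0.083,0.086],"roll": -10,"gripper": 0},{"delta_pos": [0.0,-0.125,0.13],"roll": -16,"gripper": 0.3},{"delta_pos": [0.0,-0.168,0.174],"roll": -22,"gripper": 0.4},{"delta_pos": [0.0,-0.21,0.218],"roll": -28,"gripper": 0.4},{"delta_pos": [0.0,-0.253,0.262],"roll": -28,"gripper": 0.4},{"delta_pos": [0.0,-0.295,0.306],"roll": -28,"gripper": 0.4},{"delta_pos": [0.0,-0.338,0.35],"roll": -28,"gripper": 0.4},{"delta_pos": [0.0,-0.38,0.394],"roll": -28,"gripper": 0.4},{"delta_pos": [0.0,-0.42,0.437],"roll": -28,"gripper": 0.4}])

```text
t: 1.4
position: [470.2, 51.7, 231.3]
tool_rot: [-0.075, 0.703, 0.075, 0.703]
force: [1.2, 0.8, -0.2]
finger_gap: 51.3
```

Request:
carry_out(moves=[{"delta_pos": [0.0,-0.055,0.018],"roll": 0,"gripper": 0.4},{"delta_pos": [0.0,-0.11,0.036],"roll": 0,"gripper": 0.4},{"delta_pos": [0.0,-0.165,0.054],"roll": 0,"gripper": 0.4},{"delta_pos": [0.0,-0.22,0.072],"roll": 0,"gripper": 0.4},{"delta_pos": [0.0,-0.27,0.089],"roll": 0,"gripper": 0.4},{"delta_pos": [0.04,-0.27,0.089],"roll": 0,"gripper": 0.4},{"delta_pos": [0.085,-0.27,0.089],"roll": 0,"gripper": 0.4},{"delta_pos": [0.1,-0.27,0.089],"roll": 0,"gripper": 0.4}])

```text
t: 2.4
position: [610.9, -190.7, 127.0]
tool_rot: [-0.074, 0.705, 0.076, 0.701]
force: [0.1, 0.1, -0.1]
finger_gap: 51.2
```

Run:
```python
from h import *
snap('wrist','wrist1');print(bot.observe()['position'])
```

```text
[ 610.93634038 -190.55964795  126.61808418]
```

View pics/wrist1.png

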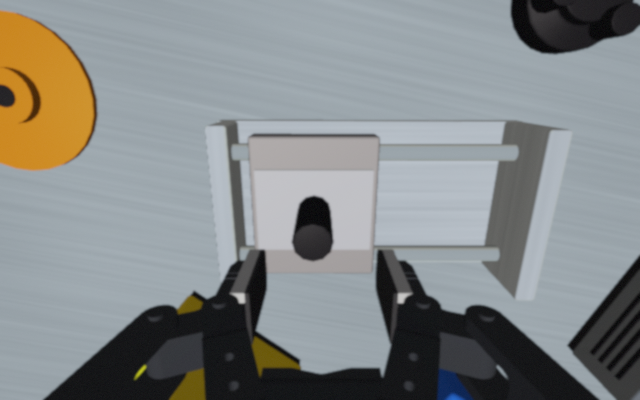

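Request:
carry_out(moves=[{"delta_pos": [0.02,-0.003,0.003],"roll": 0,"gripper": 0.4},{"delta_pos": [0.045,-0.003,0.003],"roll": 0,"gripper": 0.4},{"delta_pos": [0.064,-0.003,0.003],"roll": 0,"gripper": 0.4},{"delta_pos": [0.064,-0.003,0.003],"roll": 0,"gripper": 0.75},{"delta_pos": [0.064,-0.003,0.003],"roll": 0,"gripper": 0.8},{"delta_pos": [0.064,-0.003,0.003],"roll": 0,"gripper": 0.8},{"delta_pos": [0.064,-0.003,0.003],"roll": 0,"gripper": 0.8}], grip_force=25)

```text
t: 3.32
position: [617.1, -193.9, 67.7]
tool_rot: [-0.075, 0.703, 0.075, 0.703]
force: [-0.5, -0.3, -4.4]
finger_gap: 22.9
```

Request:
carry_out(moves=[{"delta_pos": [0,0.012,0],"roll": 0,"gripper": 0.8},{"delta_pos": [0,0.027,0],"roll": 0,"gripper": 0.8},{"delta_pos": [0,0.042,0],"roll": 0,"gripper": 0.8},{"delta_pos": [0,0.057,0],"roll": 0,"gripper": 0.8},{"delta_pos": [0,0.072,0],"roll": 0,"gripper": 0.8},{"delta_pos": [0,0.084,0],"roll": 0,"gripper": 0.8},{"delta_pos": [0,0.09,0],"roll": 0,"gripper": 0.8}])

```text
t: 4.2
position: [598.2, -104.9, 67.7]
tool_rot: [-0.075, 0.703, 0.075, 0.703]
force: [2.3, -1.6, -2.9]
finger_gap: 23.2
```

Request:
carry_out(moves=[{"delta_pos": [0,0.003,0],"roll": 0,"gripper": 0.8},{"delta_pos": [0,0.005,0],"roll": 0,"gripper": 0.8},{"delta_pos": [0,0.007,0],"roll": 0,"gripper": 0.8},{"delta_pos": [0,0.008,0],"roll": 0,"gripper": 0.8}])

```text
t: 4.7
position: [596.8, -98.7, 67.7]
tool_rot: [-0.075, 0.703, 0.074, 0.704]
force: [5.2, -5.1, -2.5]
finger_gap: 23.1
```

Request:
carry_out(moves=[{"delta_pos": [0,0.002,0],"roll": 0,"gripper": 0.8},{"delta_pos": [0,0.003,0],"roll": 0,"gripper": 0.8},{"delta_pos": [0,0.004,0],"roll": 0,"gripper": 0.8}])

```text
t: 5.08
position: [596.8, -98.5, 67.7]
tool_rot: [-0.077, 0.702, 0.072, 0.704]
force: [11.4, -22.4, -9.5]
finger_gap: 23.1
```

Run:
```python
from h import *
p,d=snap('top','top1');s=bot.observe();print(s['position'],s['force'])
cv2.imwrite('pics/top1c.png',cv2.resize(p[140:240,310:440,::-1],None,fx=5,fy=5,interpolation=cv2.INTER_CUBIC))
p,d=snap('scene','scene1')
cv2.imwrite('pics/scene1c.png',cv2.resize(p[190:320,240:360,::-1],None,fx=4.5,fy=4.5,interpolation=cv2.INTER_CUBIC))
```

```text
[596.82141652 -98.55837076  67.69713581] [ 10.83554613 -18.91608538  -8.48544314]
```

View pics/top1c.png

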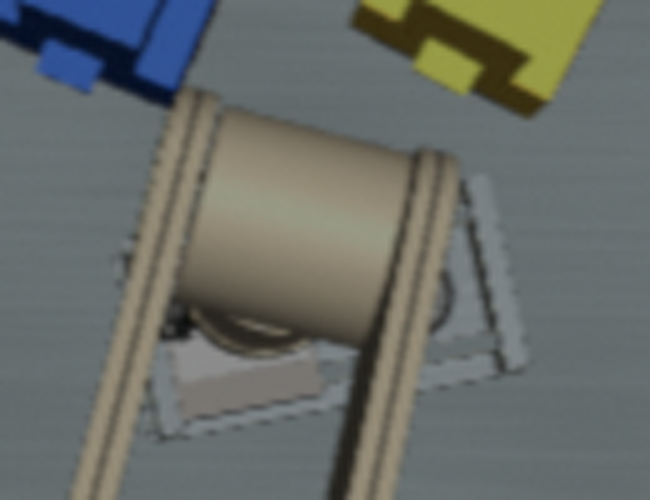

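View pics/scene1c.png

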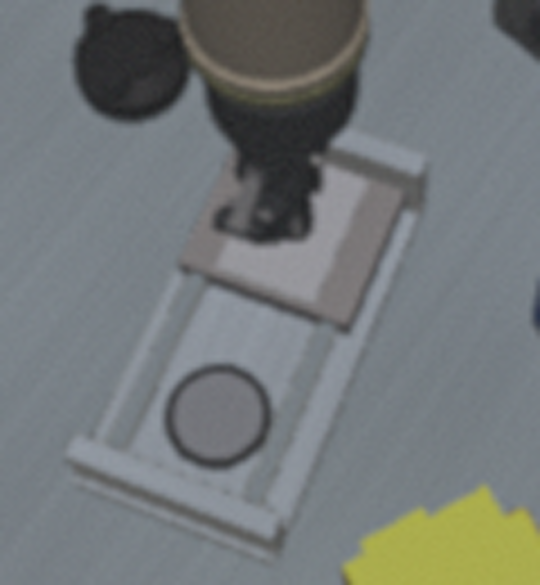

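Request:
carry_out(moves=[{"delta_pos": [0,-0.004,0],"roll": 0,"gripper": 0.8},{"delta_pos": [0,-0.004,0],"roll": 0,"gripper": 0.45},{"delta_pos": [0,-0.004,0],"roll": 0,"gripper": 0.45},{"delta_pos": [0,-0.004,0],"roll": 0,"gripper": 0.45},{"delta_pos": [-0.03,-0.004,0],"roll": 0,"gripper": 0.45},{"delta_pos": [-0.08,-0.004,0],"roll": 0,"gripper": 0.45},{"delta_pos": [-0.13,-0.004,0],"roll": 4,"gripper": 0.45},{"delta_pos": [-0.18,-0.004,0],"roll": 12,"gripper": 0.7},{"delta_pos": [-0.23,-0.004,0],"roll": 20,"gripper": 1},{"delta_pos": [-0.28,-0.004,0],"roll": 24,"gripper": 1}])

```text
t: 6.42
position: [595.9, -97.7, 348.9]
tool_rot: [0.074, 0.703, -0.074, 0.703]
force: [1.2, -0.5, -0.5]
finger_gap: -0.3
```

Run:
```python
from h import *
p,d=snap('wrist','wrist2');s=bot.observe();print(s['position'],s['tool_rot'],s['q'],s['finger_gap'])
p,d=snap('scene','scene2')
cv2.imwrite('pics/scene2c.png',cv2.resize(p[190:320,240:360,::-1],None,fx=4,fy=4,interpolation=cv2.INTER_CUBIC))
m=imaging.camera_model('wrist');K=m['intrinsics']
d=np.load('pics/wrist2.npz')['d']
v,u=np.mgrid[:400,:640];z=d
c=np.stack([(u-K[0,2])/K[0,0]*z,-(v-K[1,2])/K[1,1]*z,-z,np.ones_like(z)],-1)
T=(c@m['hand_eye'].T)[...,:3];P=T[(d>0)&(T[...,0]<20)]
for x in range(-110,10,5):
    q=P[(P[:,0]>=x)&(P[:,0]<x+5)]
    if len(q): print(x,len(q),q[:,1].min().round(),q[:,1].max().round(),np.percentile(q[:,2],[0,50,100]).round())
```

```text
[597.62331948 -98.12044066 357.55465858] [ 0.07455782  0.69948489 -0.07560246  0.70671514] [-2.47358710e-01  1.19914019e-01  1.27211445e+00 -2.63145941e-05
  1.73923289e+00 -1.60539697e+00] -0.4915390198838501
-90 832 -18.0 18.0 [-20. -18. -16.]
-85 3928 -60.0 60.0 [-20. -17. -10.]
-80 5773 -59.0 59.0 [-20. -13.  -4.]
-75 5296 -55.0 55.0 [-19. -13.   1.]
-70 4220 -51.0 50.0 [-19. -13.   7.]
-65 2998 -47.0 48.0 [-19. -12.   9.]
-60 4209 -44.0 43.0 [-14.  -9.  10.]
-55 3769 -39.0 38.0 [-16. -12.  11.]
-50 2086 -35.0 34.0 [-15. -13.  11.]
-45 1028 -30.0 30.0 [-15. -13.  11.]
-40 730 -19.0 18.0 [-14.  -8.  10.]
-35 301 -14.0 13.0 [-13. -12.   9.]
-30 473 -14.0 13.0 [-13. -11.  -7.]
-25 424 -14.0 13.0 [-13.  -9.  -7.]
-20 392 -14.0 13.0 [-13.  -8.  -7.]
-15 358 -14.0 13.0 [-13.  -8.  -7.]
-10 282 -14.0 13.0 [-13. -12.  -7.]
-5 84 -7.0 8.0 [-12. -12.  -7.]
```

View pics/wrist2.png

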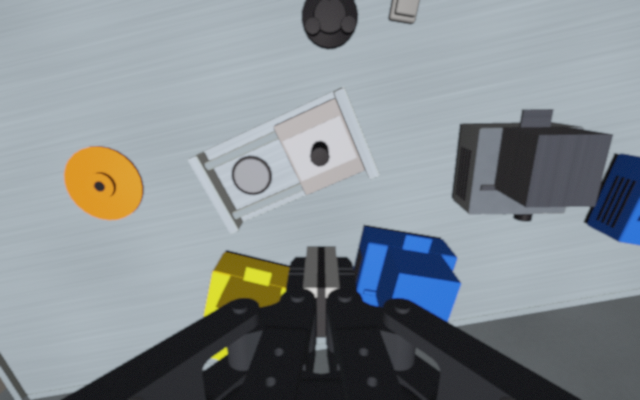

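View pics/scene2c.png

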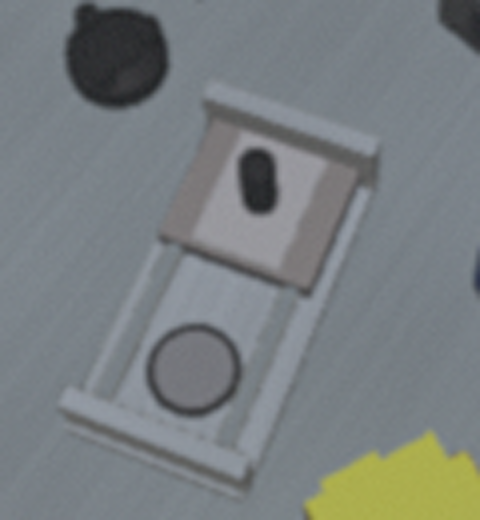

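Request:
carry_out(moves=[{"delta_pos": [-0.06,0,0],"roll": 0,"gripper": 1},{"delta_pos": [-0.12,0,0],"roll": 0,"gripper": 1},{"delta_pos": [-0.18,0,0],"roll": 0,"gripper": 1},{"delta_pos": [-0.24,0,0],"roll": 0,"gripper": 1},{"delta_pos": [-0.3,0,0],"roll": 0,"gripper": 1},{"delta_pos": [-0.36,0,0],"roll": 0,"gripper": 1},{"delta_pos": [-0.42,0,0],"roll": 0,"gripper": 1},{"delta_pos": [-0.48,0,0],"roll": 0,"gripper": 1},{"delta_pos": [-0.54,0,0],"roll": 0,"gripper": 1}])

```text
t: 7.65
position: [529.5, -86.9, 716.8]
tool_rot: [0.072, 0.69, -0.074, 0.716]
force: [0.0, -0.0, 0.1]
finger_gap: 0.1
```

Run:
```python
from h import *
from scipy.spatial.transform import Rotation as R
s=bot.observe();print(s['position'],s['tool_rot'],s['q'],s['q'][[1,2,4]].sum());print(R.from_quat(s['tool_rot']).as_matrix().round(3))
```

```text
[529.50319898 -86.90343842 716.79646777] [ 0.07206006  0.69025308 -0.07382868  0.71617551] [-0.26046561  0.5182094   0.02290123  0.00597834  2.56387195 -1.61947351] 3.104982585321453
[[ 0.036  0.205  0.978]
 [-0.006  0.979 -0.205]
 [-0.999  0.001  0.037]]
```

Request:
carry_out(moves=[{"delta_pos": [0.06,0,0],"roll": 0,"gripper": 1},{"delta_pos": [0.12,0,0],"roll": 0,"gripper": 1}])

```text
t: 7.9
position: [537.3, -88.8, 661.8]
tool_rot: [0.072, 0.689, -0.074, 0.718]
force: [1.2, -0.3, 1.1]
finger_gap: -0.0
```

Run:
```python
from h import *
from scipy.spatial.transform import Rotation as R
s=bot.observe();print(s['position'],s['tool_rot'],s['q'],s['q'][[1,2,4]].sum());print(R.from_quat(s['tool_rot']).as_matrix().round(3))
```

```text
[537.31672028 -88.76918725 661.76665571] [ 0.07192057  0.6886828  -0.07411064  0.71767057] [-0.26012724  0.2612876   0.51526924  0.00457333  2.32405145 -1.62079498] 3.1006082949782128
[[ 0.04   0.205  0.978]
 [-0.007  0.979 -0.205]
 [-0.999  0.001  0.041]]
```

Run:
```python
from h import *
for n in('top','scene'):
    W=np.load(f'pics/W_{n}.npy')
    k=(W[...,0]>780)&(W[...,0]<1300)&(W[...,1]>-500)&(W[...,1]<500)&(np.linalg.norm(W,axis=-1)>1)
    for x in range(780,1300,60):
        q=W[k&(W[...,0]>=x)&(W[...,0]<x+60)]
        if len(q): print(n,x,len(q),np.percentile(q[:,2],[1,50,99,100]).round())
```

```text
top 780 5409 [ -8.   3. 149. 153.]
top 840 4938 [ -8.   0.  74. 143.]
top 900 5496 [-9. -1.  7. 12.]
top 960 138 [-13.  -5.   0.   1.]
top 1200 1681 [-766. -750. -733. -722.]
top 1260 1681 [-767. -750. -734. -729.]
scene 780 8022 [ -4.  68. 145. 147.]
scene 840 8172 [ -5.  -0. 909. 909.]
scene 900 6875 [-6. -2.  2.  5.]
scene 960 2 [-8. -7. -6. -6.]
scene 1020 1252 [-761. -752. -743. -740.]
scene 1080 2172 [-761. -752. -743. -740.]
scene 1140 2077 [-761. -752. -743. -739.]
scene 1200 1956 [-760. -752. -743. -739.]
scene 1260 1256 [-761. -752. -744. -740.]
```

Request:
carry_out(moves=[{"delta_pos": [0.06,0,0.06],"roll": 0,"gripper": 1},{"delta_pos": [0.12,0.0,0.12],"roll": 0,"gripper": 1},{"delta_pos": [0.15,0.005,0.2],"roll": 0,"gripper": 1},{"delta_pos": [0.15,0.01,0.3],"roll": 0,"gripper": 1},{"delta_pos": [0.15,0.02,0.5],"roll": 0,"gripper": 1},{"delta_pos": [0.15,0.03,0.7],"roll": 0,"gripper": 1},{"delta_pos": [0.15,0.03,0.9],"roll": 0,"gripper": 1},{"delta_pos": [0.15,0.03,0.9],"roll": 0,"gripper": 1}])

```text
t: 8.9
position: [807.4, -136.9, 439.6]
tool_rot: [0.071, 0.673, -0.075, 0.733]
force: [-0.2, -0.1, 0.1]
finger_gap: -0.1
```

```bash
cat >> h.py <<'E'
from scipy.spatial.transform import Rotation as R
def st():
    s=bot.observe();print('t',s['t'],s['position'].round(1),'q',s['q'].round(3),'F',s['force'].round(1));M=R.from_quat(s['tool_rot']).as_matrix();print(M.round(3));return s,M
E
python3 -c "
from h import *
st()"
```

```text
t 8.9 [ 807.4 -136.9  439.6] q [-0.233  0.938  0.023  0.006  2.097 -1.593] F [-0.2 -0.1  0.1]
[[ 0.083  0.205  0.975]
 [-0.014  0.979 -0.205]
 [-0.996  0.003  0.085]]
```

Request:
carry_out(moves=[{"delta_pos": [0,0,0.9],"roll": 0,"gripper": 1}])

```text
t: 9.02
position: [831.8, -143.3, 422.5]
tool_rot: [0.07, 0.659, -0.076, 0.745]
force: [-0.1, -0.8, 0.1]
finger_gap: 0.2
```

```bash
python3 -c "
from h import *
st()"
```

```text
t 9.025 [ 831.8 -143.3  422.5] q [-0.235  0.961  0.023  0.009  2.034 -1.594] F [-0.1 -0.8  0.1]
[[ 0.121  0.205  0.971]
 [-0.021  0.979 -0.204]
 [-0.992  0.005  0.123]]
```

Request:
carry_out(moves=[{"delta_pos": [0,0,0.06],"roll": 0,"gripper": 1}])

```text
t: 9.15
position: [854.1, -149.5, 409.0]
tool_rot: [0.069, 0.644, -0.077, 0.758]
force: [-0.1, -0.4, 0.5]
finger_gap: -0.1
```

```bash
python3 -c "
from h import *
st()"
```

```text
t 9.15 [ 854.1 -149.5  409. ] q [-0.237  0.98   0.023  0.012  1.976 -1.595] F [-0.1 -0.4  0.5]
[[ 0.16   0.205  0.966]
 [-0.027  0.979 -0.203]
 [-0.987  0.006  0.162]]
```

Request:
carry_out(moves=[{"delta_pos": [0.01,0,0.06],"roll": 0,"gripper": 1}])

```text
t: 9.28
position: [878.6, -155.8, 391.4]
tool_rot: [0.068, 0.629, -0.078, 0.771]
force: [0.2, 0.9, -0.1]
finger_gap: 0.0
```

Request:
carry_out(moves=[{"delta_pos": [0.01,0,0.06],"roll": 0,"gripper": 1}])

```text
t: 9.4
position: [901.9, -161.7, 373.8]
tool_rot: [0.067, 0.614, -0.078, 0.783]
force: [0.7, 0.1, 0.1]
finger_gap: -0.4
```

Request:
carry_out(moves=[{"delta_pos": [0.01,0,0.06],"roll": 0,"gripper": 1}])

```text
t: 9.52
position: [923.9, -167.4, 360.0]
tool_rot: [0.066, 0.598, -0.079, 0.795]
force: [-0.3, -0.7, 0.2]
finger_gap: 0.3
```

Request:
carry_out(moves=[{"delta_pos": [0.01,0,0.06],"roll": 0,"gripper": 1}])

```text
t: 9.65
position: [944.6, -172.8, 349.4]
tool_rot: [0.064, 0.581, -0.08, 0.807]
force: [0.2, -0.2, 0.3]
finger_gap: 0.1
```

```bash
python3 -c "
from h import *
st()"
```

```text
t 9.65 [ 944.6 -172.8  349.4] q [-0.242  1.07   0.023  0.022  1.728 -1.599] F [ 0.2 -0.2  0.3]
[[ 0.312  0.204  0.928]
 [-0.055  0.979 -0.197]
 [-0.949  0.011  0.316]]
```

Request:
carry_out(moves=[{"delta_pos": [0.0,0,0.06],"roll": 0,"gripper": 1}])

```text
t: 9.78
position: [960.5, -177.2, 348.6]
tool_rot: [0.063, 0.565, -0.081, 0.819]
force: [-0.5, -0.0, -0.3]
finger_gap: 0.1
```

Request:
carry_out(moves=[{"delta_pos": [0.0,0,0.06],"roll": 0,"gripper": 1}])

```text
t: 9.9
position: [975.7, -181.4, 354.0]
tool_rot: [0.061, 0.546, -0.082, 0.832]
force: [0.4, -0.3, -0.2]
finger_gap: -0.1
```

Request:
carry_out(moves=[{"delta_pos": [0.0,0,0.06],"roll": 0,"gripper": 1}])

```text
t: 10.02
position: [989.8, -185.3, 360.7]
tool_rot: [0.06, 0.528, -0.083, 0.843]
force: [0.7, -0.0, 0.2]
finger_gap: -0.3
```

Request:
carry_out(moves=[{"delta_pos": [0.0,0,0.06],"roll": 0,"gripper": 1}])

```text
t: 10.15
position: [1002.8, -189.1, 369.1]
tool_rot: [0.058, 0.509, -0.084, 0.855]
force: [0.2, 0.3, 0.1]
finger_gap: 0.0
```

Request:
carry_out(moves=[{"delta_pos": [0.0,0,0.06],"roll": 0,"gripper": 1}])

```text
t: 10.28
position: [1014.7, -192.6, 379.7]
tool_rot: [0.057, 0.491, -0.085, 0.865]
force: [-0.4, -0.3, -0.2]
finger_gap: -0.2
```

Request:
carry_out(moves=[{"delta_pos": [0.0,0,0.06],"roll": 0,"gripper": 1}])

```text
t: 10.4
position: [1025.6, -195.9, 392.4]
tool_rot: [0.055, 0.472, -0.086, 0.876]
force: [0.5, -0.2, 0.6]
finger_gap: 0.2
```

```bash
python3 -c "
from h import *
st()"
```

```text
t 10.4 [1025.6 -195.9  392.4] q [-0.252  1.067  0.023  0.04   1.472 -1.607] F [ 0.5 -0.2  0.6]
[[ 0.54   0.202  0.817]
 [-0.098  0.979 -0.177]
 [-0.836  0.015  0.548]]
```

Request:
carry_out(moves=[{"delta_pos": [0.0,0,0.06],"roll": 0,"gripper": 1}])

```text
t: 10.52
position: [1035.3, -198.8, 406.7]
tool_rot: [0.053, 0.454, -0.086, 0.885]
force: [-0.1, -0.3, -0.3]
finger_gap: -0.0
```

Request:
carry_out(moves=[{"delta_pos": [0.0,0,0.06],"roll": 0,"gripper": 1}])

```text
t: 10.65
position: [1043.9, -201.5, 422.8]
tool_rot: [0.052, 0.435, -0.087, 0.895]
force: [-0.5, 0.4, 0.6]
finger_gap: 0.2
```

Request:
carry_out(moves=[{"delta_pos": [0.0,0,0.06],"roll": 0,"gripper": 1}])

```text
t: 10.78
position: [1051.2, -204.0, 440.8]
tool_rot: [0.05, 0.416, -0.088, 0.904]
force: [0.1, -0.0, 0.6]
finger_gap: -0.3
```

```bash
python3 -c "
from h import *
st()
a=np.deg2rad(-11.5);bx=np.array([np.cos(a),np.sin(a),0]);print(bx)"
```

```text
t 10.775 [1051.2 -204.   440.8] q [-0.256  1.042  0.023  0.049  1.372 -1.61 ] F [ 0.1 -0.   0.6]
[[ 0.638  0.201  0.744]
 [-0.117  0.98  -0.164]
 [-0.761  0.017  0.648]]
[ 0.9799247  -0.19936793  0.        ]
```

Request:
carry_out(moves=[{"delta_pos": [-0.025,0.025,-0.05],"roll": 0,"gripper": 1},{"delta_pos": [-0.05,0.05,-0.1],"roll": 0,"gripper": 1},{"delta_pos": [-0.076,0.075,-0.151],"roll": 0,"gripper": 1},{"delta_pos": [-0.101,0.1,-0.202],"roll": 0,"gripper": 1},{"delta_pos": [-0.127,0.125,-0.252],"roll": 0,"gripper": 1},{"delta_pos": [-0.152,0.15,-0.302],"roll": 0,"gripper": 1},{"delta_pos": [-0.178,0.175,-0.353],"roll": 0,"gripper": 1},{"delta_pos": [-0.203,0.2,-0.403],"roll": 0,"gripper": 1},{"delta_pos": [-0.228,0.225,-0.454],"roll": 0,"gripper": 1},{"delta_pos": [-0.254,0.25,-0.504],"roll": 0,"gripper": 1}])

```text
t: 12.02
position: [633.2, 102.6, 331.3]
tool_rot: [0.051, 0.416, -0.088, 0.904]
force: [0.3, 1.7, -0.7]
finger_gap: -0.3
```

```bash
python3 -c "
from h import *
st();snap('wrist','wrist3');snap('scene','scene3')"
```

```text
t 12.025 [633.2 102.6 331.3] q [ 0.227 -0.364  1.921 -0.322  0.946 -1.032] F [ 0.3  1.7 -0.7]
[[ 0.638  0.201  0.743]
 [-0.116  0.98  -0.165]
 [-0.761  0.019  0.648]]
```

View pics/wrist3.png

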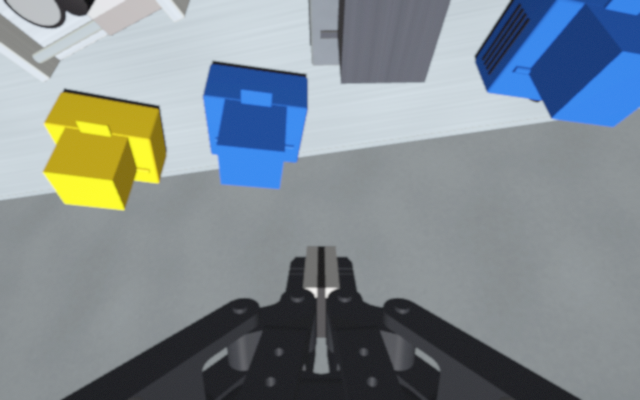

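View pics/scene3.png

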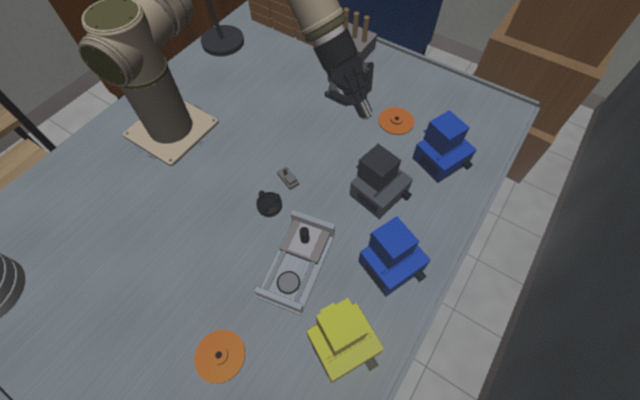

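Request:
carry_out(moves=[{"delta_pos": [-0.01,0.015,-0.06],"roll": 0,"gripper": 1},{"delta_pos": [0.0,0.03,-0.11],"roll": 0,"gripper": 1},{"delta_pos": [0.02,0.045,-0.16],"roll": 0,"gripper": 1},{"delta_pos": [0.045,0.056,-0.2],"roll": 0,"gripper": 1},{"delta_pos": [0.06,0.056,-0.21],"roll": 0,"gripper": 1},{"delta_pos": [0.06,0.056,-0.21],"roll": 0,"gripper": 1}])

```text
t: 12.88
position: [527.0, 183.8, 148.7]
tool_rot: [0.05, 0.418, -0.088, 0.903]
force: [-0.1, -1.1, -0.5]
finger_gap: 0.1
```

```bash
python3 -c "
from h import *
st();snap('wrist','wrist4')"
```

```text
t 12.875 [527.  183.8 148.7] q [ 0.516 -0.379  2.272 -0.631  0.78  -0.497] F [-0.1 -1.1 -0.5]
[[ 0.635  0.2    0.746]
 [-0.117  0.98  -0.163]
 [-0.764  0.016  0.645]]
```

View pics/wrist4.png

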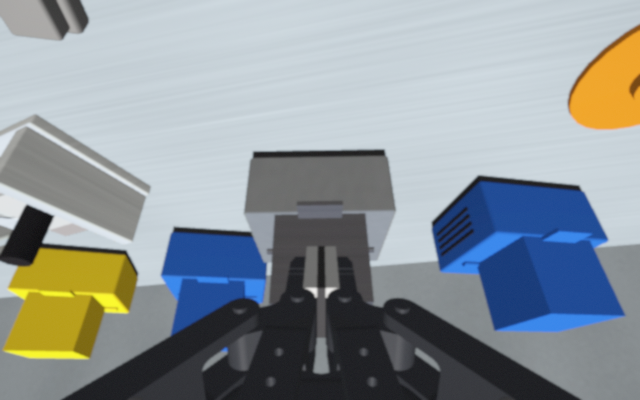

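```bash
python3 -c "
from h import *
D=np.load('pics/wrist4.npz');d=D['d']
a=np.deg2rad(-11.5)
for u in (302,320,338):
  for v in (198,202,205,208,212,216,219,225):
    z=d[v,u];w=world('wrist',u,v,z,(D['pos'],D['rot']));r=w-[654,159,0]
    print(u,v,w.round(1),'box',round(r[0]*np.cos(a)+r[1]*np.sin(a),1),round(-r[0]*np.sin(a)+r[1]*np.cos(a),1),round(w[2],1))
p=D['p'];cv2.imwrite('pics/w4c.png',cv2.resize(p[140:260,230:410,::-1],None,fx=4,fy=4,interpolation=cv2.INTER_CUBIC))
"
```

```text
302 198 [616.1 150.4  53.3] box -35.4 -16.0 53.3
302 202 [594.3 156.1  70.7] box -58.0 -14.7 70.7
302 205 [593.9 156.3  73.6] box -58.3 -14.6 73.6
302 208 [597.5 155.4  74.2] box -54.6 -14.8 74.2
302 212 [604.  153.7  74. ] box -47.9 -15.1 74.0
302 216 [611.6 151.8  73.5] box -40.2 -15.5 73.5
302 219 [615.  151.   74.5] box -36.7 -15.7 74.5
302 225 [614.6 151.1  80.2] box -37.0 -15.6 80.2
320 198 [618.8 165.7  53.8] box -35.8 -0.4 53.8
320 202 [596.2 170.1  71.4] box -58.8 -0.7 71.4
320 205 [598.  169.7  73.1] box -57.0 -0.7 73.1
320 208 [601.4 169.   73.8] box -53.6 -0.7 73.8
320 212 [608.5 167.5  73.4] box -46.3 -0.7 73.4
320 216 [614.6 166.3  73.7] box -40.0 -0.7 73.7
320 219 [618.  165.6  74.6] box -36.6 -0.7 74.6
320 225 [617.2 165.6  80.6] box -37.4 -0.8 80.6
338 198 [621.8 181.   54.1] box -35.9 15.1 54.1
338 202 [599.8 183.7  71.2] box -58.1 13.4 71.2
338 205 [600.3 183.5  73.6] box -57.5 13.3 73.6
338 208 [604.7 182.8  73.7] box -53.0 13.5 73.7
338 212 [612.3 181.6  73.1] box -45.4 13.9 73.1
338 216 [618.3 180.7  73.5] box -39.3 14.1 73.5
338 219 [621.3 180.2  74.7] box -36.3 14.2 74.7
338 225 [620.7 180.   80.6] box -36.8 13.9 80.6
```

View pics/w4c.png

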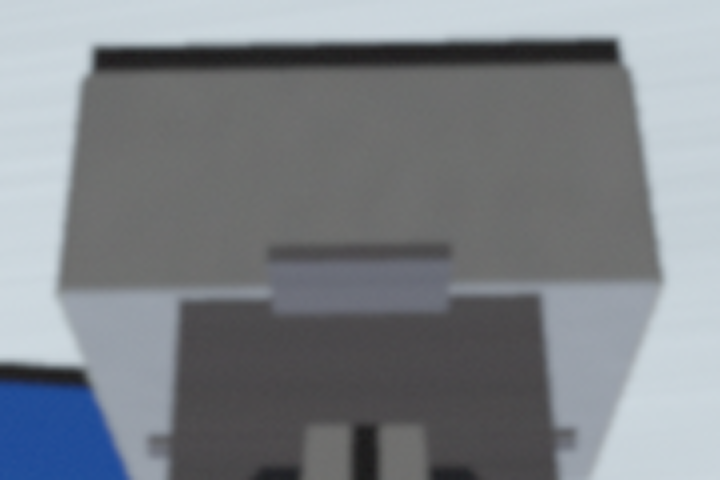

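Request:
carry_out(moves=[{"delta_pos": [0.03,0,-0.02],"roll": 0,"gripper": 1},{"delta_pos": [0.06,0,-0.03],"roll": 0,"gripper": 1},{"delta_pos": [0.085,0,-0.035],"roll": 0,"gripper": 1},{"delta_pos": [0.1,0,-0.035],"roll": 0,"gripper": 1},{"delta_pos": [0.102,0,-0.035],"roll": 0,"gripper": 1}])

```text
t: 13.55
position: [567.8, 177.5, 50.7]
tool_rot: [0.051, 0.417, -0.088, 0.903]
force: [-1.3, 0.0, 0.0]
finger_gap: -0.1
```

```bash
cat >> h.py <<'E'
def bp():
    s,M=st();a=np.deg2rad(-11.5);r=s['position']-[654,159,0]
    print('box',(r[0]*np.cos(a)+r[1]*np.sin(a)).round(1),(-r[0]*np.sin(a)+r[1]*np.cos(a)).round(1),r[2].round(1))
    return s,M
def mv(X,Y,Z):
    "tool-axis delta (mm) to box-frame target"
    s,M=bp();a=np.deg2rad(-11.5)
    t=np.array([654+X*np.cos(a)-Y*np.sin(a),159+X*np.sin(a)+Y*np.cos(a),Z])
    print('->',(X,Y,Z),(M.T@(t-s['position'])).round(1))
E
python3 -c "
from h import *
mv(-58,0,48);mv(-53,0,50)"
```

```text
t 13.55 [567.8 177.5  50.7] q [ 0.453 -0.079  2.235 -0.837  0.544 -0.272] F [-1.3  0.   0. ]
[[ 0.637  0.202  0.744]
 [-0.117  0.979 -0.165]
 [-0.762  0.018  0.647]]
box -88.2 1.0 50.7
-> (-58, 0, 48) [21.6 -0.9 21.3]
t 13.55 [567.8 177.5  50.7] q [ 0.453 -0.079  2.235 -0.837  0.544 -0.272] F [-1.3  0.   0. ]
[[ 0.637  0.202  0.744]
 [-0.117  0.979 -0.165]
 [-0.762  0.018  0.647]]
box -88.2 1.0 50.7
-> (-53, 0, 50) [23.3 -0.9 26.4]
```

Request:
carry_out(moves=[{"delta_pos": [0.01,-0.001,0.01],"roll": 0,"gripper": 1},{"delta_pos": [0.0216,-0.001,0.021],"roll": 0,"gripper": 1},{"delta_pos": [0.024,-0.001,0.027],"roll": 0,"gripper": 1},{"delta_pos": [0.019,-0.001,0.032],"roll": 0,"gripper": 1},{"delta_pos": [0.014,-0.001,0.037],"roll": 0,"gripper": 1}])

```text
t: 14.18
position: [602.0, 168.8, 62.7]
tool_rot: [0.05, 0.418, -0.088, 0.903]
force: [-1.6, 0.8, -1.3]
finger_gap: -0.1
```

```bash
python3 -c "
from h import *
bp();p,d=snap('scene','scene5');cv2.imwrite('pics/scene5c.png',cv2.resize(p[130:240,320:440,::-1],None,fx=5,fy=5,interpolation=cv2.INTER_CUBIC))
snap('wrist','wrist5')"
```

```text
t 14.175 [602.  168.8  62.7] q [ 0.399 -0.035  2.165 -0.777  0.531 -0.377] F [-1.6  0.8 -1.3]
[[ 0.635  0.201  0.746]
 [-0.117  0.979 -0.164]
 [-0.763  0.017  0.646]]
box -52.9 -0.7 62.7
```

View pics/scene5c.png

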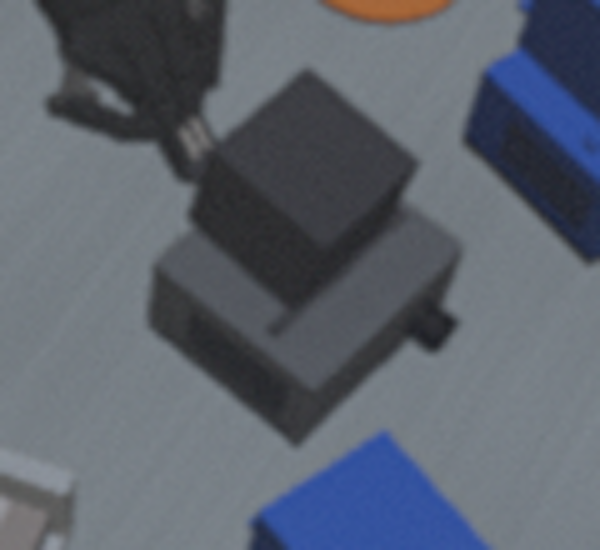

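View pics/wrist5.png

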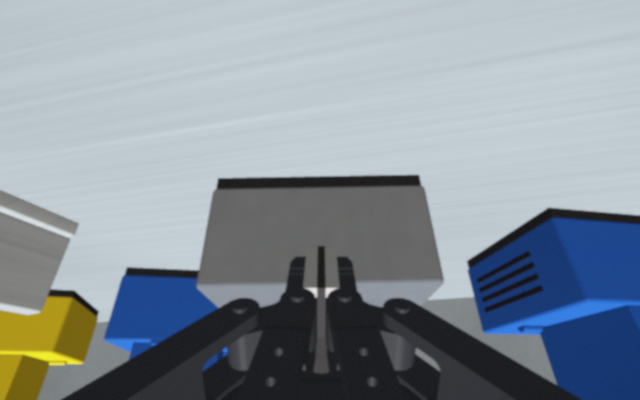

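Request:
carry_out(moves=[{"delta_pos": [-0.0045,0,0.006],"roll": 0,"gripper": 1},{"delta_pos": [-0.0087,0,0.012],"roll": 0,"gripper": 1},{"delta_pos": [-0.012,0,0.018],"roll": 0,"gripper": 1},{"delta_pos": [-0.0155,0,0.0245],"roll": 0,"gripper": 1},{"delta_pos": [-0.018,0,0.031],"roll": 0,"gripper": 1},{"delta_pos": [-0.02,0,0.038],"roll": 0,"gripper": 1}])

```text
t: 15.02
position: [618.5, 165.3, 103.2]
tool_rot: [0.05, 0.417, -0.088, 0.903]
force: [-2.2, 1.5, -0.4]
finger_gap: -0.3
```

```bash
python3 -c "
from h import *
bp();p,d=snap('scene','scene6');cv2.imwrite('pics/scene6c.png',cv2.resize(p[130:240,320:440,::-1],None,fx=5,fy=5,interpolation=cv2.INTER_CUBIC))
snap('wrist','wrist6')"
```

```text
t 15.025 [618.5 165.3 103.2] q [ 0.377 -0.083  2.121 -0.669  0.585 -0.517] F [-2.2  1.5 -0.4]
[[ 0.636  0.2    0.745]
 [-0.117  0.98  -0.164]
 [-0.763  0.017  0.647]]
box -36.1 -0.9 103.2
```

View pics/scene6c.png

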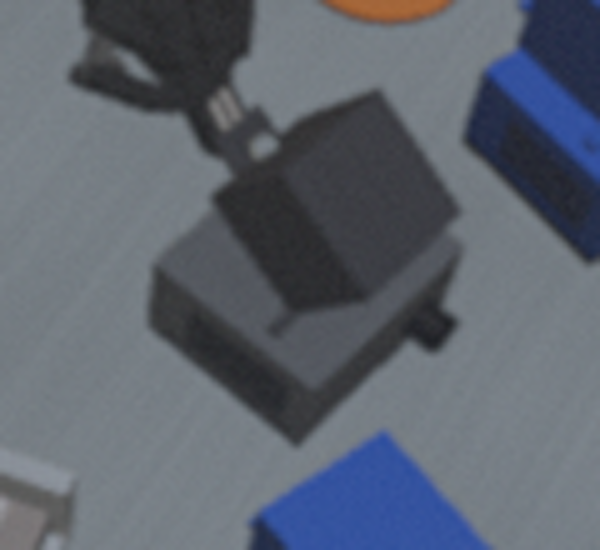

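View pics/wrist6.png

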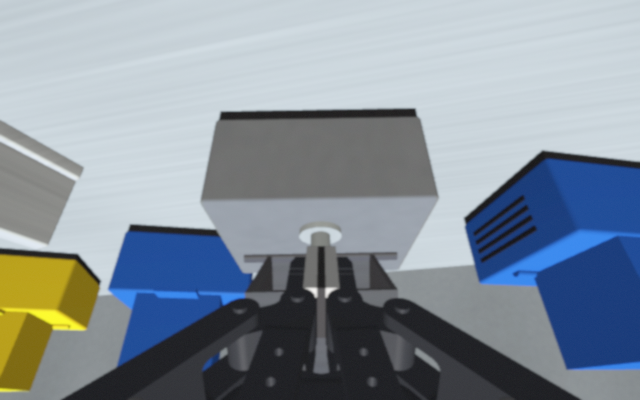

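Request:
carry_out(moves=[{"delta_pos": [-0.0015,0,0.007],"roll": 0,"gripper": 1},{"delta_pos": [-0.0027,0,0.014],"roll": 0,"gripper": 1},{"delta_pos": [-0.003,0,0.021],"roll": 0,"gripper": 1},{"delta_pos": [-0.0033,0,0.028],"roll": 0,"gripper": 1},{"delta_pos": [-0.003,0,0.033],"roll": 0,"gripper": 1},{"delta_pos": [-0.0025,0,0.037],"roll": 0,"gripper": 1}])

```text
t: 15.88
position: [644.3, 159.4, 128.4]
tool_rot: [0.05, 0.418, -0.088, 0.903]
force: [-1.9, 1.7, -0.9]
finger_gap: -0.1
```

```bash
python3 -c "
from h import *
bp();p,d=snap('scene','scene7');cv2.imwrite('pics/scene7c.png',cv2.resize(p[130:240,320:440,::-1],None,fx=5,fy=5,interpolation=cv2.INTER_CUBIC))
p,d=snap('wrist','wrist7');cv2.imwrite('pics/wrist7c.png',cv2.resize(p[50:330,180:460,::-1],None,fx=2.1,fy=2.1,interpolation=cv2.INTER_CUBIC))"
```

```text
t 15.875 [644.3 159.4 128.4] q [ 0.344 -0.068  2.054 -0.601  0.61  -0.615] F [-1.9  1.7 -0.9]
[[ 0.636  0.201  0.745]
 [-0.117  0.98  -0.164]
 [-0.763  0.017  0.646]]
box -9.6 -1.5 128.4
```

View pics/scene7c.png

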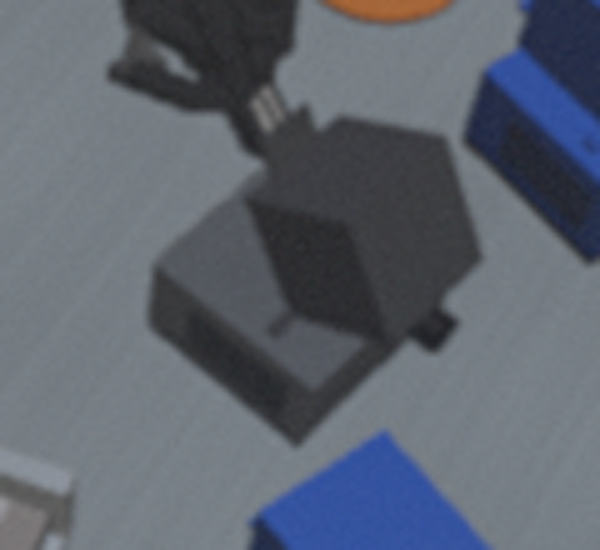

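View pics/wrist7c.png

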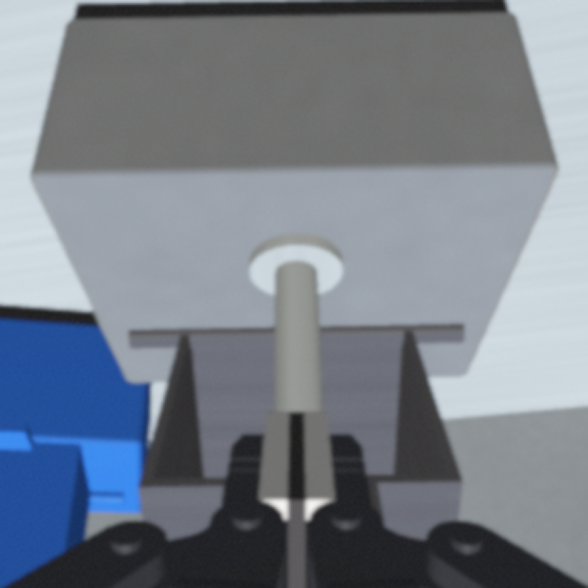

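Request:
carry_out(moves=[{"delta_pos": [0.0,0,-0.007],"roll": 0,"gripper": 1},{"delta_pos": [0.0,0,-0.0133],"roll": 0,"gripper": 1},{"delta_pos": [0.005,0,-0.018],"roll": 0,"gripper": 1},{"delta_pos": [0.0103,0,-0.0224],"roll": 0,"gripper": 1},{"delta_pos": [0.013,0,-0.0193],"roll": 0,"gripper": 1},{"delta_pos": [0.0155,0,-0.0163],"roll": 0,"gripper": 1},{"delta_pos": [0.0175,0.001,-0.014],"roll": 0,"gripper": 1},{"delta_pos": [0.0194,0.001,-0.0118],"roll": 0,"gripper": 1}])

```text
t: 16.98
position: [648.7, 160.2, 107.5]
tool_rot: [0.05, 0.417, -0.088, 0.903]
force: [-21.4, 2.4, 21.5]
finger_gap: 0.0
```

```bash
python3 -c "
from h import *
bp();p,d=snap('scene','scene8');cv2.imwrite('pics/scene8c.png',cv2.resize(p[130:240,320:440,::-1],None,fx=5,fy=5,interpolation=cv2.INTER_CUBIC))
p,d=snap('wrist','wrist8');cv2.imwrite('pics/wrist8c.png',cv2.resize(p[50:330,180:460,::-1],None,fx=2.1,fy=2.1,interpolation=cv2.INTER_CUBIC))"
```

```text
t 16.975 [648.7 160.2 107.5] q [ 0.343 -0.021  2.054 -0.644  0.571 -0.566] F [-21.4   2.4  21.5]
[[ 0.637  0.201  0.744]
 [-0.117  0.979 -0.164]
 [-0.762  0.018  0.648]]
box -5.5 0.1 107.5
```

View pics/scene8c.png

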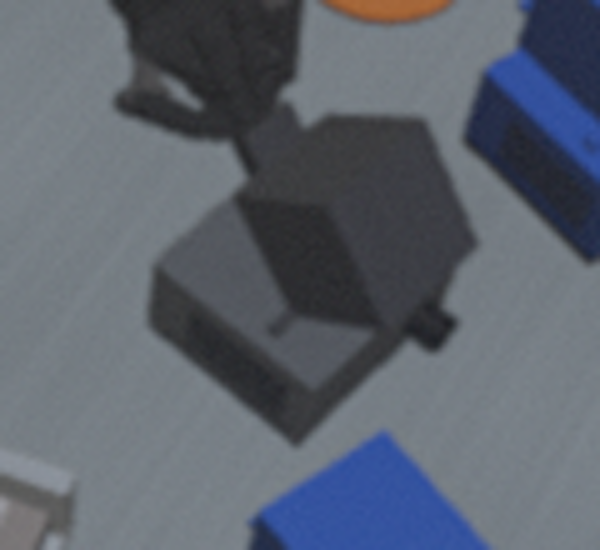

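View pics/wrist8c.png

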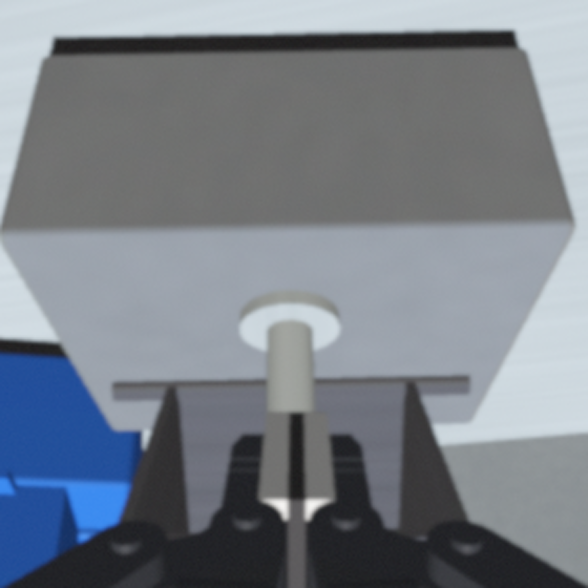

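Request:
carry_out(moves=[{"delta_pos": [-0.006,0,0],"roll": 0,"gripper": 1},{"delta_pos": [-0.012,0,0],"roll": 0,"gripper": 1},{"delta_pos": [-0.012,0,0.006],"roll": 0,"gripper": 1},{"delta_pos": [-0.012,0,0.012],"roll": 0,"gripper": 1},{"delta_pos": [-0.012,0,0.0165],"roll": 0,"gripper": 1},{"delta_pos": [-0.012,0,0.0165],"roll": 0,"gripper": 1}])

```text
t: 17.82
position: [652.5, 158.6, 125.4]
tool_rot: [0.05, 0.418, -0.088, 0.903]
force: [-1.9, 1.2, -2.3]
finger_gap: -0.0
```

```bash
python3 -c "
from h import *
bp()
p,d=snap('wrist','wrist9');cv2.imwrite('pics/wrist9c.png',cv2.resize(p[50:330,180:460,::-1],None,fx=2.1,fy=2.1,interpolation=cv2.INTER_CUBIC))"
```

```text
t 17.825 [652.5 158.6 125.4] q [ 0.336 -0.043  2.036 -0.602  0.601 -0.618] F [-1.9  1.2 -2.3]
[[ 0.635  0.201  0.746]
 [-0.117  0.979 -0.164]
 [-0.763  0.017  0.646]]
box -1.4 -0.7 125.4
```

View pics/wrist9c.png

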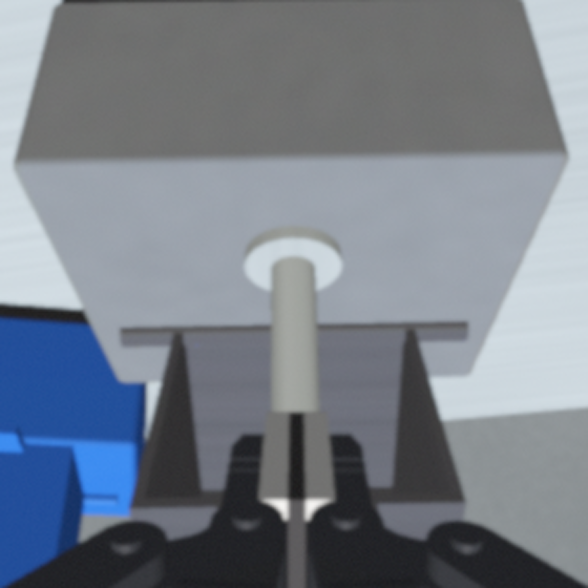

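Request:
carry_out(moves=[{"delta_pos": [0.0,0,0.0015],"roll": 0,"gripper": 1},{"delta_pos": [0.003,0,0.0015],"roll": 0,"gripper": 1},{"delta_pos": [0.006,0,0.0015],"roll": 0,"gripper": 1},{"delta_pos": [0.008,0,0.0015],"roll": 0,"gripper": 1}])

```text
t: 18.38
position: [657.9, 157.8, 119.7]
tool_rot: [0.05, 0.418, -0.088, 0.903]
force: [-9.9, 2.3, -1.1]
finger_gap: 0.3
```

```bash
python3 -c "
from h import *
bp()
p,d=snap('wrist','wrist10');cv2.imwrite('pics/wrist10c.png',cv2.resize(p[50:330,180:460,::-1],None,fx=2.1,fy=2.1,interpolation=cv2.INTER_CUBIC))"
```

```text
t 18.375 [657.9 157.8 119.7] q [ 0.331 -0.021  2.026 -0.606  0.589 -0.616] F [-9.9  2.3 -1.1]
[[ 0.635  0.2    0.746]
 [-0.117  0.98  -0.164]
 [-0.764  0.017  0.645]]
box 4.1 -0.4 119.7
```

View pics/wrist10c.png

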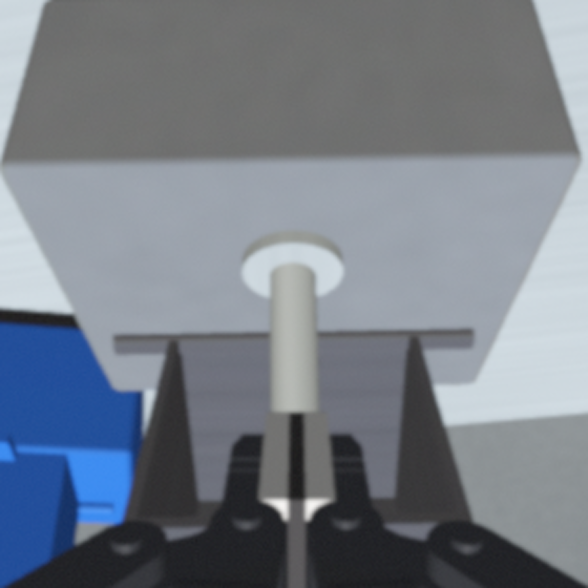

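```bash
cat > tog.py <<'E'
from h import *
import sys
D=np.load(f'pics/{sys.argv[1]}.npz');d=D['d'];a=np.deg2rad(-11.5);P=[]
for v in range(int(sys.argv[2]),int(sys.argv[3]),4):
  for u in range(int(sys.argv[4]),int(sys.argv[5])):
    w=world('wrist',u,v,d[v,u],(D['pos'],D['rot']));r=w-[654,159,0]
    P.append((r[0]*np.cos(a)+r[1]*np.sin(a),-r[0]*np.sin(a)+r[1]*np.cos(a),w[2],v))
P=np.array(P)
for v in np.unique(P[:,3]): print(int(v),np.median(P[P[:,3]==v],0).round(1))
k=(P[:,2]>82);c=np.polyfit(P[k,2],P[k,0],1);print('phi',np.arctan(c[0]),'joint',np.arctan(c[0])+.35,'x at70',np.polyval(c,70))
E
python3 tog.py wrist10 182 246 317 322; python3 tog.py wrist9 182 246 317 322|tail -1;python3 tog.py wrist8 206 246 317 322|tail -1
```

```text
182 [ -4.1  -0.9  76.7 182. ]
186 [ -3.   -1.   78.5 186. ]
190 [ -2.3  -1.   80.5 190. ]
194 [ -2.6  -1.   83.2 194. ]
198 [ -1.4  -1.   84.9 198. ]
202 [  0.   -1.1  86.5 202. ]
206 [ -0.5  -1.1  89.1 206. ]
210 [  0.8  -1.1  90.8 210. ]
214 [  0.6  -1.2  93.2 214. ]
218 [  2.3  -1.2  94.6 218. ]
222 [  2.5  -1.2  96.8 222. ]
226 [  3.   -1.3  98.9 226. ]
230 [  3.9  -1.3 100.7 230. ]
234 [  4.5  -1.3 102.6 234. ]
238 [  5.   -1.3 104.6 238. ]
242 [  5.8  -1.4 106.4 242. ]
phi 0.31711368575014004 joint 0.6671136857501401 x at70 -6.2677435256498235
phi 0.1714941286627091 joint 0.5214941286627091 x at70 -5.974261568622012
phi 0.1260853124470035 joint 0.4760853124470035 x at70 -5.624968383568492
```

Request:
carry_out(moves=[{"delta_pos": [0.0015,0,0.0],"roll": 0,"gripper": 1},{"delta_pos": [0.003,0,0.0],"roll": 0,"gripper": 1},{"delta_pos": [0.003,0,0.0],"roll": 0,"gripper": 1}])

```text
t: 18.8
position: [659.8, 157.4, 117.4]
tool_rot: [0.05, 0.418, -0.088, 0.903]
force: [-8.6, 1.5, -1.5]
finger_gap: -0.0
```

```bash
python3 -c "
from h import *
bp()
snap('wrist','wrist11')"; python3 tog.py wrist11 182 246 317 322|tail -3
```

```text
t 18.8 [659.8 157.4 117.4] q [ 0.328 -0.013  2.023 -0.609  0.584 -0.613] F [-8.6  1.5 -1.5]
[[ 0.635  0.2    0.746]
 [-0.117  0.98  -0.164]
 [-0.764  0.017  0.645]]
box 6.0 -0.4 117.4
238 [  7.   -1.3 102.2 238. ]
242 [  6.1  -1.5 104.8 242. ]
phi -0.9877247439136537 joint -0.6377247439136537 x at70 37.94213057363271
```

```bash
python3 tog.py wrist11 190 246 318 321; python3 -c "
from h import *
p=np.load('pics/wrist11.npz')['p'];cv2.imwrite('pics/wrist11c.png',cv2.resize(p[50:330,180:460,::-1],None,fx=2.1,fy=2.1,interpolation=cv2.INTER_CUBIC))"
```

```text
190 [ -2.2  -1.   79.4 190. ]
194 [ -1.2  -1.   81.2 194. ]
198 [ -0.9  -1.5  83.4 198. ]
202 [ -1.   -1.1  85.8 202. ]
206 [  0.8  -1.1  87.1 206. ]
210 [  1.1  -1.1  89.3 210. ]
214 [  1.4  -1.2  91.5 214. ]
218 [  2.1  -1.2  93.4 218. ]
222 [  3.1  -1.2  95.2 222. ]
226 [  3.6  -1.2  97.2 226. ]
230 [  4.5  -1.3  99.  230. ]
234 [  5.2  -1.3 100.8 234. ]
238 [  7.   -1.3 102.2 238. ]
242 [  6.6  -1.4 104.6 242. ]
phi -0.9622675384118639 joint -0.6122675384118639 x at70 36.273088095574565
```

View pics/wrist11c.png

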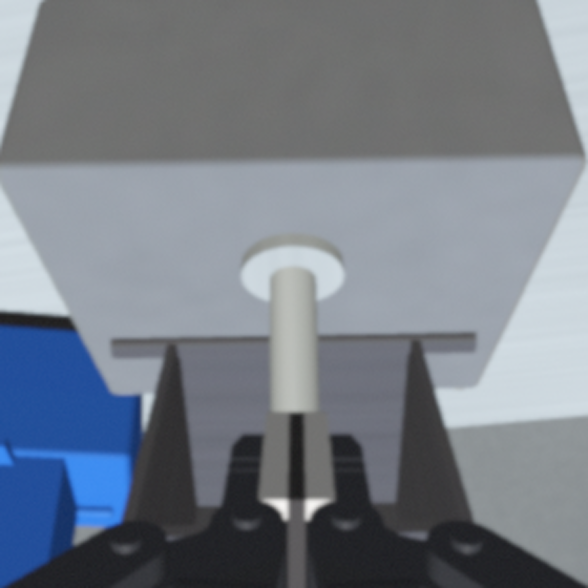

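Request:
carry_out(moves=[{"delta_pos": [0.001,0,0.0],"roll": 0,"gripper": 1},{"delta_pos": [0.002,0,0.0],"roll": 0,"gripper": 1},{"delta_pos": [0.002,0,0.0],"roll": 0,"gripper": 1}])

```text
t: 19.23
position: [660.7, 157.4, 116.2]
tool_rot: [0.05, 0.418, -0.088, 0.903]
force: [-19.3, 3.0, 6.1]
finger_gap: 0.0
```

```bash
python3 -c "
from h import *
bp()
snap('wrist','wrist12')"; python3 tog.py wrist12 190 250 318 321
```

```text
t 19.225 [660.7 157.4 116.2] q [ 0.328 -0.009  2.021 -0.611  0.581 -0.612] F [-19.3   3.    6.1]
[[ 0.635  0.2    0.746]
 [-0.117  0.98  -0.164]
 [-0.764  0.017  0.645]]
box 6.9 -0.2 116.2
190 [ -2.6  -0.8  79.1 190. ]
194 [ -1.7  -0.8  80.9 194. ]
198 [ -1.1  -0.8  82.9 198. ]
202 [-1.00e-01 -9.00e-01  8.47e+01  2.02e+02]
206 [-1.00e-01 -9.00e-01  8.71e+01  2.06e+02]
210 [  0.7  -0.9  88.9 210. ]
214 [  1.6  -1.   90.7 214. ]
218 [  2.5  -1.   92.6 218. ]
222 [  3.7  -1.   94.2 222. ]
226 [  3.4  -1.   96.6 226. ]
230 [  4.1  -1.1  98.4 230. ]
234 [  5.1  -1.1 100.2 234. ]
238 [  5.6  -1.1 102.1 238. ]
242 [  6.9  -1.2 103.7 242. ]
246 [ -4.8  -1.2 110.8 246. ]
phi 0.08007377681304145 joint 0.43007377681304143 x at70 0.2125397706379557
```

Request:
carry_out(moves=[{"delta_pos": [-0.009,0,0.0],"roll": 0,"gripper": 1},{"delta_pos": [-0.018,0,0.0],"roll": 0,"gripper": 1},{"delta_pos": [-0.022,0,-0.0036],"roll": 0,"gripper": 1},{"delta_pos": [-0.0222,0,-0.0156],"roll": 0,"gripper": 1},{"delta_pos": [-0.0223,0,-0.0276],"roll": 0,"gripper": 1},{"delta_pos": [-0.0195,0,-0.0392],"roll": 0,"gripper": 1},{"delta_pos": [-0.0166,0,-0.0507],"roll": 0,"gripper": 1},{"delta_pos": [-0.011,0,-0.061],"roll": 0,"gripper": 1},{"delta_pos": [-0.0054,0,-0.072],"roll": 0,"gripper": 1}])

```text
t: 20.4
position: [604.3, 169.5, 73.3]
tool_rot: [0.05, 0.418, -0.088, 0.903]
force: [0.4, 1.0, -0.7]
finger_gap: -0.0
```

```bash
python3 -c "
from h import *
bp();p,d=snap('scene','scene13');cv2.imwrite('pics/scene13c.png',cv2.resize(p[130:240,320:440,::-1],None,fx=5,fy=5,interpolation=cv2.INTER_CUBIC))
p,d=snap('wrist','wrist13');cv2.imwrite('pics/wrist13c.png',cv2.resize(p[50:330,180:460,::-1],None,fx=2.1,fy=2.1,interpolation=cv2.INTER_CUBIC))"
```

```text
t 20.4 [604.3 169.5  73.3] q [ 0.398 -0.052  2.158 -0.748  0.547 -0.411] F [ 0.4  1.  -0.7]
[[ 0.636  0.2    0.746]
 [-0.117  0.98  -0.164]
 [-0.763  0.017  0.646]]
box -50.8 0.3 73.3
```

View pics/scene13c.png

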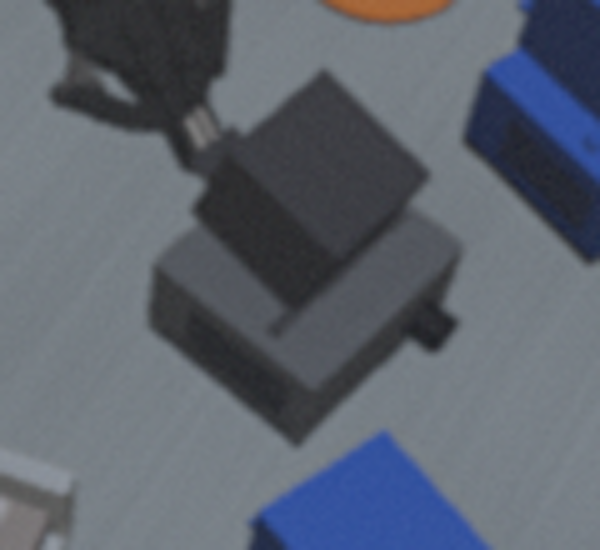

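View pics/wrist13c.png

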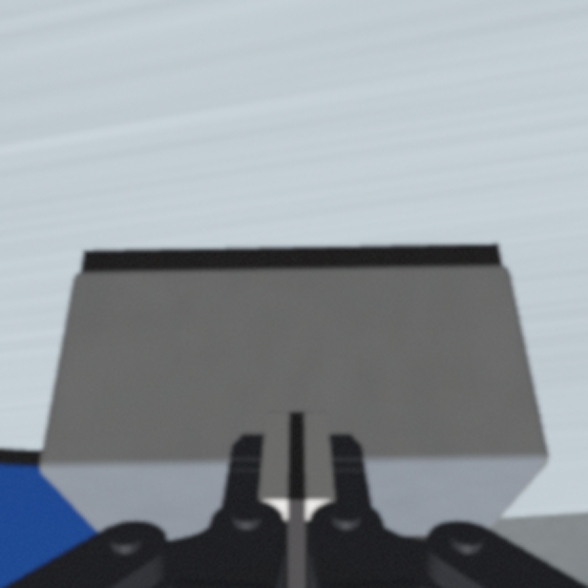

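Request:
carry_out(moves=[{"delta_pos": [0.006,0,-0.007],"roll": 0,"gripper": 1},{"delta_pos": [0.013,0,-0.014],"roll": 0,"gripper": 1},{"delta_pos": [0.019,0,-0.0205],"roll": 0,"gripper": 1},{"delta_pos": [0.008,0,-0.034],"roll": 0,"gripper": 1},{"delta_pos": [-0.005,0,-0.047],"roll": 0,"gripper": 1},{"delta_pos": [-0.04,0,-0.06],"roll": 0,"gripper": 1},{"delta_pos": [-0.08,0,-0.05],"roll": 0,"gripper": 1},{"delta_pos": [-0.12,0,-0.03],"roll": 0,"gripper": 1},{"delta_pos": [-0.14,0,-0.02],"roll": 0,"gripper": 1}])

```text
t: 21.62
position: [500.8, 190.3, 172.0]
tool_rot: [0.051, 0.416, -0.087, 0.904]
force: [0.1, -0.1, -0.4]
finger_gap: 0.2
```

```bash
python3 -c "
from h import *
bp();p,d=snap('scene','scene14');snap('top','top14')
cv2.imwrite('pics/scene14c.png',cv2.resize(p[80:320,240:440,::-1],None,fx=2.4,fy=2.4,interpolation=cv2.INTER_CUBIC))
p,d=snap('wrist','wrist14')"
```

```text
t 21.625 [500.8 190.3 172. ] q [ 0.569 -0.481  2.301 -0.618  0.864 -0.495] F [ 0.1 -0.1 -0.4]
[[ 0.639  0.199  0.743]
 [-0.114  0.98  -0.165]
 [-0.761  0.021  0.649]]
box -156.4 0.1 172.0
```

View pics/scene14c.png

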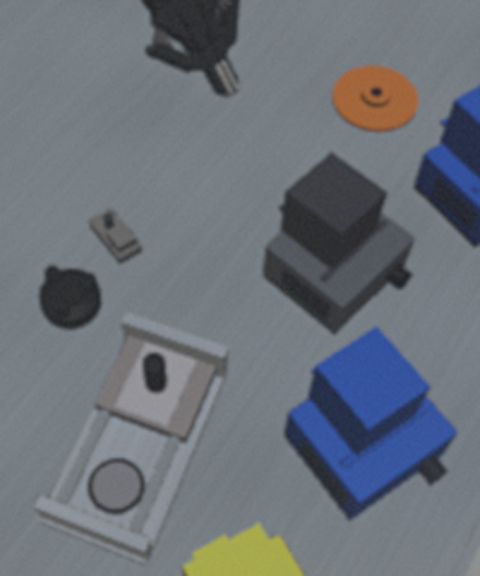

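View pics/wrist14.png

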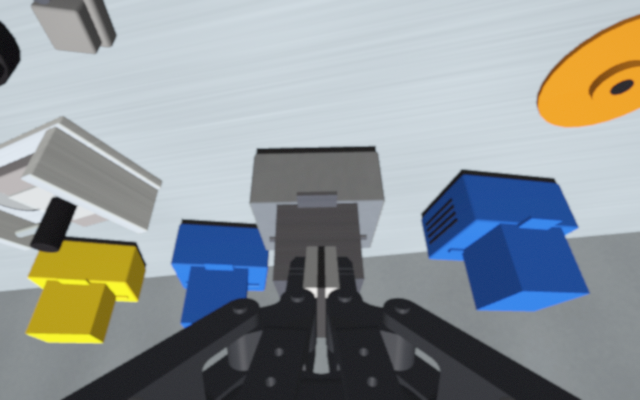

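View pics/top14.png

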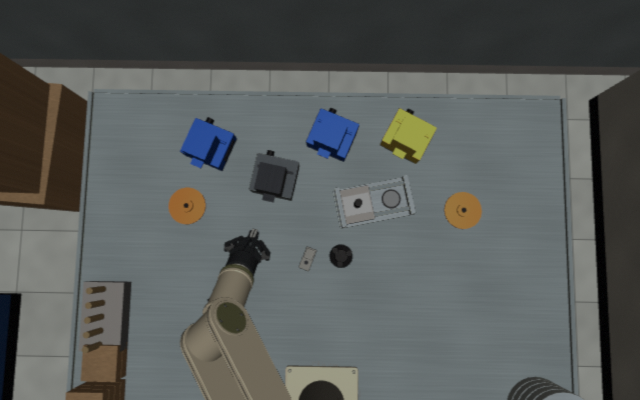

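```bash
python3 - <<'E'
from h import *
def cloud(n,fn):
    d=np.load(f'pics/{fn}.npz')['d'];m=imaging.camera_model(n);K=m['intrinsics'];v,u=np.mgrid[:400,:640]
    c=np.stack([(u-K[0,2])/K[0,0]*d,-(v-K[1,2])/K[1,1]*d,-d,np.ones_like(d)],-1)
    return (c@np.linalg.inv(m['camera_from_world']).T)[...,:3]
for n in('top','scene'):
    A=cloud(n,n+'0');B=cloud(n,n+'14')
    def ctr(W,x,y,r,lo,hi):
        P=W[(np.hypot(W[...,0]-x,W[...,1]-y)<r)&(W[...,2]>lo)&(W[...,2]<hi)];return len(P),((P.max(0)+P.min(0))/2).round(1)[:2]
    print(n,'handle',ctr(A,614.7,-193.7,35,88,108),ctr(B,594,-98,35,88,108))
    print(' guardtop',ctr(A,655,159,90,134,155),ctr(B,655,159,90,134,155))
    for nm,x,y,r,lo,hi in(('turret',437,-52,60,25,60),('brush',429,50,60,15,60)): print(nm,ctr(A,x,y,r,lo,hi),ctr(B,x,y,r,lo,hi))
a=np.load('pics/top0.npz')['p'];b=np.load('pics/top14.npz')['p']
for s in((slice(180,230),slice(160,212)),(slice(185,235),slice(440,490)),(slice(235,280),slice(290,360))): print(np.abs(a[s].astype(int)-b[s]).mean())
E
python3 tog.py wrist14 186 206 317 322 | head -12
```

```text
top handle (53, array([ 615.1, -190.3])) (51, array([594. , -96.6]))
 guardtop (744, array([655.9, 160.1])) (740, array([656.2, 160.1]))
turret (288, array([436. , -49.7])) (291, array([439. , -49.7]))
brush (171, array([428.2,  52.1])) (183, array([428.3,  52.1]))
scene handle (87, array([ 614.9, -195.9])) (80, array([ 594. , -100.6]))
 guardtop (811, array([655.2, 156. ])) (815, array([655.3, 155.9]))
turret (292, array([436.3, -56.5])) (299, array([436.5, -56.2]))
brush (181, array([428.8,  47.2])) (176, array([429. ,  46.2]))
2.151153846153846
2.1586666666666665
2.066666666666667
186 [-35.1   1.5  49.4 186. ]
190 [-36.2   1.4  54.6 190. ]
194 [-58.4   1.2  72.8 194. ]
198 [-52.5   1.2  73.4 198. ]
202 [-45.9   1.1  73.7 202. ]Traceback (most recent call last):
  File "tog.py", line 10, in <module>
    k=(P[:,2]>82);c=np.polyfit(P[k,2],P[k,0],1);print('phi',np.arctan(c[0]),'joint',np.arctan(c[0])+.35,'x at70',np.polyval(c,70))
                    ~~~~~~~~~~^^^^^^^^^^^^^^^^^
    raise TypeError("expected non-empty vector for x")
TypeError: expected non-empty vector for x
```

```bash
python3 -c "
from rig import job
print(job.hand_in())"
```

```text
the job is handed in; nothing more can be done
None
```

The film carriage is parked at the taller stop, the toggle is fully over and the guard is shut again. I handed the job in at about 22 s with the arm clear of everything.

- **Carriage:** I gripped the handle and slid it about 96 mm until it hit the taller stop, where the force rose to about 22 N. In the pictures the handle sits at (594, −98.6), the parked place I had worked out, and the lamp window is clear.
- **Tool tilt:** The moves only allow shifts and roll, so the tool could not be pitched directly. A finger pointing straight down could not push the toggle fully over under the raised guard. I tilted the tool to about 40° by repeatedly commanding poses just beyond the arm's reach over free space.
- **Guard and toggle:** I raised the lip with the shut fingers and pushed the toggle until it hit its stop. The force there was about 19 N, square to the bar.
    - **Earlier contact:** On the first push something caught at about 30 N, most likely the lip on the gripper's knuckle. That is under the 40 N limit; I backed off and pushed again with the guard higher.
    - **Angle readings:** The readings by depth camera were about 0.67, then about 0.71 rad. The automatic line fits on the last two pictures failed on stray points, so I took the final angle from the individual points by hand.
- **Last checks:** The lip is back at x = −58 mm and about 73 mm high on its upper side, and the guard top is where it started. The brush holder, turret and flanges are unmoved within measuring noise; the largest difference was 3 mm for the turret in the top view, against 0.3 mm in the scene view. I could not see the toggle again once the guard was down.

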